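# Lock the ice-shaver blade with the hex key

### The arm

A 6-joint arm with a two-finger parallel gripper is mounted at the origin on the work surface. World frame = base frame: x ahead of the robot, y to its left, z up, the work surface at z = 0. Lengths are in mm, angles in rad, forces in N, time in s.
With the tool pointing down it reaches from about 300 to 775 mm from the base axis. Payload 14.6 kg.
Tool frame: the origin (TCP) lies between the finger pads; the fingertips stand 22 mm ahead of it and the grasp point (between the pads) lies 3 mm ahead of it (manip.tcp_to_tips is the distance from the TCP to the fingertips, in mm); y points along the fingers, z is the direction in which the jaws open and shut, and the axes are right-handed (so a half turn about y gives the same grasp; the last joint's range is limited). The gripper opens to 94 mm and grips with 3 to 60 N. Pads are 16 mm wide; open, the fingers measure 119 mm over their backs; the gripper's body (75 mm by 177 mm) begins 78 mm behind the grasp point.
Start: joints at [1.102, 0.3, 1.521, -0, 1.321, -0.067], TCP at [215.088, 506.188, 227.446] pointing down, gripper open.
Joint ranges: [-3.03, 3.03], [-0.79, 2.21], [0.23, 2.52], [-1.04, 4.18], [0, 3.07], [-2.55, 2.55]. Speed limits (rad/s): [2.22, 2.22, 2.57, 3.14, 3.14, 3.14].

### API

Orientations are given as [roll, pitch, yaw] about the fixed x, y, z axes, in that order (R = Rz(yaw) Ry(pitch) Rx(roll)).
In Python, from cell import manip gives the robot as it stands.
- The arm moves only by the shell command python3 -m jog 'ROWS' [OPENING] [FORCE]. ROWS is JSON, one flat list of numbers, 6 for each row, row after row: the shift along the tool's x, y, z in mm, then the turn, a rotation vector about the tool's x, y, z in degrees. A call has 1 to 10 rows; each row is the pose to reach, as a shift and turn from the pose commanded when the call began, along the tool's axes at that moment; what a row does not reach only later rows make up. A row lasts 1/12 s, in which the tool goes at most 41.7 mm and 7.16 degrees, less where a joint would pass 70% of its speed; a pose out of reach is approached as far as the arm can. A call with a gripper value outside its range is refused whole. OPENING is the finger opening in mm, from 0 to 94, set as the call begins (- or left out, the last holds). The fingers move at their own pace and stop on an object; FORCE is the grip in N (left out, the last holds). Time passes only in rows, so rows that repeat a pose let the fingers close. It gives the time, the measured TCP pose, the force and the opening at its end, in the units of the state.
- manip.read_state(): the state, without advancing time (a new reading comes with each control period).
- manip.camera(name): name is "scene" or "top"; returns a dict with "img" (420x560x3 uint8, red, green, blue), "intrinsics" (3x3 intrinsics, pixels), "origin" and "orientation" of the camera in the world. Camera axes: x right, y down, z forward; pixel columns grow to the right and rows downward; lengths in mm; the calibration is good to about 2 mm. A picture is of the moment at which its call begins. There is no depth.
- manip.sign_off(): hands the job in, once; it reports no verdict.
Trained networks look in a picture, given as the dict that the camera call returned (one of the last four; its "shot" number tells which), for a name from the list of things; names that differ only in an ending like _2 or _b are one class to them, and where a whole thing is asked for, a point or a joint stands for the part that bears it (a point fixed in the world has none). Each returns a list of dicts, best first, with "score" (0 to 1); they miss things now and then, are a little off and sometimes report something else, mostly with a low value. They report only what shows in the picture. A call takes as long as a camera call. They do not tell look-alikes from the thing itself.
- manip.masks_of(thing, picture): "pixels" (420x560 bool, what is visible of it) and "xy" ([column, row] in pixels, amid what is visible of it).
- manip.tip_of(thing, picture): "xy" ([column, row] in pixels: a listed point, or the origin of a listed thing).
The state is a dict: "clock": time; "joints": joint angles; "qd": joint speeds; "effort": joint torques, N m; "eef_pos": TCP position; "eef_rot": TCP orientation; "wrist_force": force on the tool from outside, world axes, zero at the start; "moment": the same for the moment, N m; "finger_gap": finger opening in mm.
Only numpy, scipy, OpenCV 4.12 (cv2) and the standard library are available. Lean on these libraries where they do the work, as an engineer would, in place of code of your own. Each camera call takes 0.05 s, during which the arm holds its last target.

### The job

Lock the shaver blade: take the hex key from its wooden block, push it fully home in the socket of the clamp on the sloping blade carrier before you turn anything, then, with the key still fully home, turn the clamp clockwise until its finger comes up against its stop pin, over the blade. Put the key back in its block, fully down, let go, and leave the clamp locked and the sauce bottles and the glass of spoons where they stand.

Things in the scene. Friction and masses are not known exactly. Their poses are not given: they have to be found in the camera images.
- key_grip (a point): Hex key (about 220 g), loose, upright in the block: black flat paddle 56 (x) by 16 (y) by 44 mm (z) on a dark steel hexagonal shank, 14 mm across flats, 16.2 across corners, 65 mm long, its last 3 mm narrowed to 11.5. Point: centre of the paddle, on the shank's axis, 22 mm above the paddle's underside. z runs from tip to handle; two flats face +x and -x. Pinch it across y.
- key_tip (a point): Centre of the end face of the key's shank, 87 mm from key_grip along the key's -z; same axes.
- block_mouth (a point): Centre of the hole's mouth on top of the fixed wooden block (80 x 80 x 80 mm), 80 mm above the counter. The hole is square, 23 mm wide, 74 mm deep, sides along x and y; z up. The key hangs in it with the paddle's underside on the block's top (tip 65 mm below the mouth), at any yaw.
- socket_floor (a point): Centre of the floor of the hexagonal socket (15.2 mm across flats, 16 mm deep) in the clamp's round steel boss (34 mm wide, 22 high). It sits on a round aluminium blade carrier (148 mm) in a fixed blue cradle (160 x 200 mm) that slopes 35 degrees, low edge to the robot. z runs out of the socket along the turning axis; flats face +x, -x and every 60 degrees; x, y turn with the clamp.
- finger_tip (a point): End of the clamp's dark-steel finger (12 mm wide, 7 mm thick), 53 mm from the turning axis, near the foot of the boss. A corner of the hexagon points along it, to within 4 degrees. Locked, it points straight up the slope, over the steel blade, against a small stop pin (8 mm diameter).
- clamp (a joint): Angle of the clamp in rad: 0 loose, 1.5 locked against the stop; grows clockwise seen looking into the socket. Starts at 0.2 to 0.65, turns stiffly (about 0.05 N m), stays where it is left. The key has about 10 degrees of play either way in the socket and fits at any of six turns.
- bottle_a: Squeeze bottle of sauce with a nozzle, 66 mm diameter, 197 mm high; bystander. Origin at the centre of its underside.
- bottle_b: Another such squeeze bottle; bystander. Origin at the centre of its underside.
- spoon_glass: Glass tumbler, 76 mm diameter, 120 mm high, with spoons standing out of it to 200 mm; bystander. Origin at the centre of its underside.
Mind the look-alikes: they are no part of the job. Leave any pink look-alike of the part that bears key_grip alone.

How it is judged (in metres and radians):
On the way, in this order (a step that is already met when the one before it is completed fails the run):
1. the key is fully home in the socket (tip within 3 mm of the floor), the clamp still loose (below 0.9 rad) (z of key_tip in the frame of socket_floor below 0.003 m and distance between key_tip and socket_floor below 0.005 m and angle between the z axis of key_tip and the z axis of socket_floor, either way round below 0.1 rad and value of joint clamp below 0.9 rad), for 0.2 s.
2. the clamp is turned to its stop (above 1.4 rad) with the key still fully home (z of key_tip in the frame of socket_floor below 0.003 m and distance between key_tip and socket_floor below 0.005 m and angle between the z axis of key_tip and the z axis of socket_floor, either way round below 0.1 rad and value of joint clamp above 1.4 rad), for 0.1 s.
At the end, for the whole second after the job is handed in: The clamp stands above 1.4 rad (its stop is at 1.5) and is still; the key hangs upright in the block's hole (within 0.12 rad, tip more than 60 mm below the mouth), released (value of joint clamp above 1.4 rad and z of key_tip in the frame of block_mouth below -0.06 m and horizontal distance between key_tip and block_mouth below 0.012 m and angle between key_tip's own z axis and vertical below 0.12 rad and velocity of joint clamp below 0.05 rad/s); the robot touches nothing.
It fails at once if a sauce bottle is pushed more than 30 mm from its place or tipped over (distance of bottle_a from where it was at the start of the episode above 0.03 m or angle between bottle_a's own z axis and vertical above 0.3 rad).
It fails at once if the other sauce bottle is pushed more than 30 mm from its place or tipped over (distance of bottle_b from where it was at the start of the episode above 0.03 m or angle between bottle_b's own z axis and vertical above 0.3 rad).
It fails at once if the glass of spoons is pushed more than 30 mm from its place or tipped over (distance of spoon_glass from where it was at the start of the episode above 0.03 m or angle between spoon_glass's own z axis and vertical above 0.3 rad).
It also fails if it takes over 56 s, if anything falls off the work surface, if the arm or the gripper's body presses on something with over 40 N, if the wrist force passes 120 N, or if a joint passes its speed limit or range.

## Working session

There is one attempt and no reset: what is moved stays moved. The work goes in short steps, Python scripts to look and compute and a shell command to move; the robot and the scene stay as the last step left them, time stands still between calls to the robot, and variables do not carry over. Pictures are saved under pics/ and viewed, and the job is handed in when it is done.

```bash
ls -la; mkdir -p pics; cat > h.py <<'E'
import numpy as np, cv2, json
from scipy.spatial.transform import Rotation as R
from cell import manip
def save(img,name,scale=1,crop=None):
    im=img[:,:,::-1]
    if crop: c0,r0,c1,r1=crop; im=im[r0:r1,c0:c1]
    if scale!=1: im=cv2.resize(im,None,fx=scale,fy=scale,interpolation=cv2.INTER_CUBIC)
    cv2.imwrite('pics/'+name+'.png',im)
E
python3 - <<'E'
from h import *
import pickle
s=manip.read_state(); print(s)
D={}
for n in ("scene","top"):
    c=manip.camera(n); save(c['img'],n+'0'); D[n]=c
    print(n,c['intrinsics'],c['origin'],c['orientation'],c.keys())
    for t in ("key_grip","key_tip","block_mouth","socket_floor","finger_tip","bottle_a","spoon_glass"):
        print(t,[(np.round(x['xy'],1).tolist(),round(x['score'],2)) for x in manip.tip_of(t,c)])
pickle.dump(D,open('d0.pkl','wb'))
E
```

```text
total 12
drwxr-xr-x  3 agent agent 4096 Dec  5 22:45 .
drwxr-xr-x 23 root  root  4096 Dec  5 22:45 ..
drwxr-xr-x  2 agent agent 4096 Dec  5 22:45 pics
{'clock': 0.0, 'joints': array([ 1.10240837e+00,  3.00459615e-01,  1.52162455e+00, -1.36394009e-05,
        1.32071147e+00, -6.66407211e-02]), 'qd': array([-0.0013731 , -0.00011428,  0.00024412, -0.00037587, -0.00082059,
        0.0008447 ]), 'effort': array([ 1.57338718e-04, -5.31797755e+01, -3.52742493e+01,  7.07806530e-02,
        2.43121921e-02, -7.96749623e-05]), 'eef_pos': array([214.97441139, 505.96647635, 226.87423501]), 'eef_rot': array([-1.57199752e+00,  6.69264869e-05, -4.01743889e-01]), 'wrist_force': array([-0.37305069,  0.37751775,  0.67357482]), 'moment': array([ 0.0215089 ,  0.07755277, -0.00847718]), 'finger_gap': 94.06083133535869}
scene [[449.653751     0.         280.46554994]
 [  0.         449.653751   203.17033257]
 [  0.           0.           1.        ]] [1178.05355694  522.54029485 1037.39200363] [-2.42997378e+00  5.06828590e-04  2.23538106e+00] dict_keys(['img', 'intrinsics', 'origin', 'orientation', 'shot']
[... 434 characters left out ...]
, 172.2], 0.32)]
spoon_glass [([201.7, 149.1], 0.81), ([248.0, 173.7], 0.69)]
top [[442.92384783   0.         288.28326182]
 [  0.         442.92384783 217.49435891]
 [  0.           0.           1.        ]] [ 433.14711587   14.77495337 1457.52941812] [-3.07504519 -0.00314808 -1.57960885] dict_keys(['img', 'intrinsics', 'origin', 'orientation', 'shot'])
key_grip [([252.5, 216.9], 0.52), ([247.3, 255.1], 0.45), ([244.3, 178.5], 0.43)]
key_tip [([216.6, 234.7], 0.54), ([250.2, 252.9], 0.46)]
block_mouth [([249.3, 216.7], 0.65)]
socket_floor [([336.5, 221.2], 0.47)]
finger_tip [([320.8, 214.5], 0.7)]
bottle_a [([414.1, 171.3], 0.89), ([173.0, 180.3], 0.85)]
spoon_glass [([413.5, 243.5], 0.87)]
```

View pics/scene0.png

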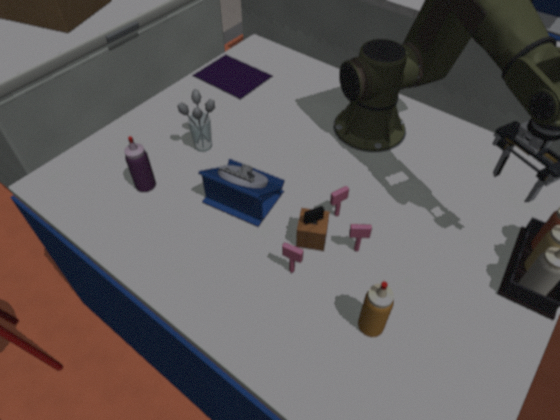

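View pics/top0.png

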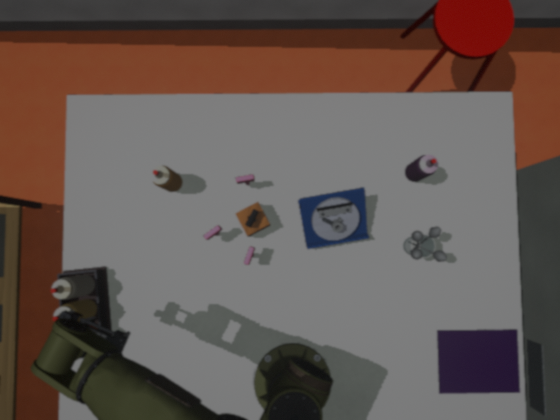

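```bash
python3 - <<'E'
from h import *
import pickle
D=pickle.load(open('d0.pkl','rb'))
save(D['scene']['img'],'sc1',4,(200,130,390,280))
save(D['top']['img'],'tc1',4,(200,150,390,290))
E
```

```text
(no output)
```

View pics/sc1.png

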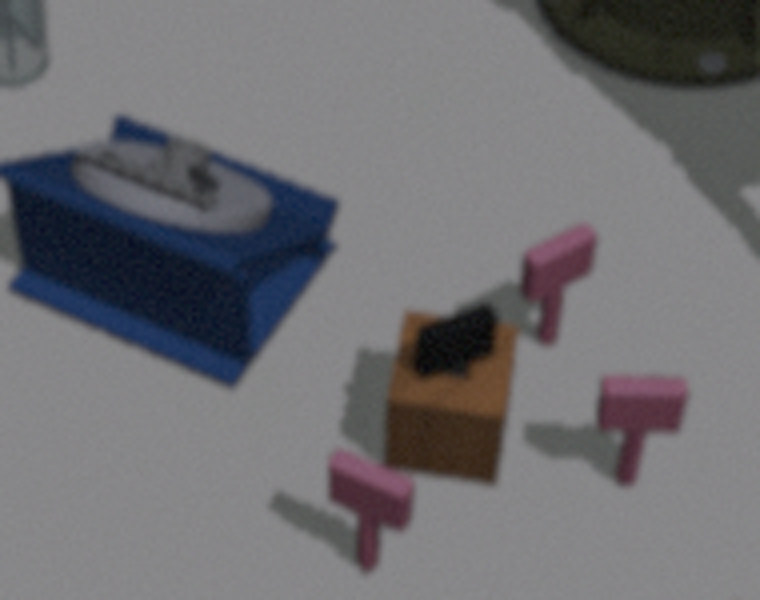

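View pics/tc1.png

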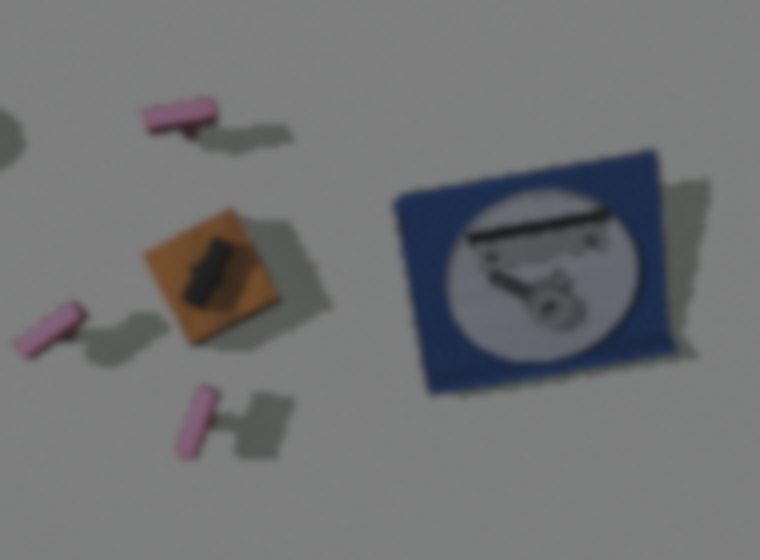

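The look-alikes are pink keys at scene (340,193), (360,232) and (292,254), and at top (245,179), (213,232) and (250,255). The real key is the black paddle in the wooden block, at scene (313,214) and top (252,217). The close crop confirms it is black and in the block. The cradle is at top (336,218), with the finger pointing up and to the left.

Next I'll measure with averaged pictures.

```bash
cat >> h.py <<'E'
def cam(c):
    return np.array(c['intrinsics']),np.array(c['origin']),R.from_euler('xyz',c['orientation']).as_matrix()
def proj(c,P):
    K,o,M=cam(c); P=np.atleast_2d(P); q=(P-o)@M; uv=q@K.T; return uv[:,:2]/uv[:,2:]
def onplane(c,uv,p0,n):
    K,o,M=cam(c); uv=np.atleast_2d(uv); d=np.c_[uv,np.ones(len(uv))]@np.linalg.inv(K).T@M.T
    t=((np.array(p0)-o)@n)/(d@n); return o+d*t[:,None]
def tri(c1,u1,c2,u2):
    A=[];b=[]
    for c,u in((c1,u1),(c2,u2)):
        K,o,M=cam(c); d=M@np.linalg.inv(K)@np.r_[u,1]; d/=np.linalg.norm(d); Q=np.eye(3)-np.outer(d,d); A.append(Q);b.append(Q@o)
    x=np.linalg.solve(sum(A),sum(b)); return x,[np.linalg.norm(A[i]@x-b[i]) for i in range(2)]
E
python3 - <<'E'
from h import *
import pickle
D={}
for n in ("scene","top"):
    L=[manip.camera(n) for _ in range(4)]
    c=dict(L[0]); c['img']=np.mean([l['img'].astype(float) for l in L],0); D[n]=c
pickle.dump(D,open('d1.pkl','wb'))
s,t=D['scene'],D['top']
for c,n,b in((s,'s2',(200,150,300,220)),(t,'t2',(290,180,380,255))):
    im=np.clip(c['img']*1.6,0,255).astype(np.uint8); save(im,n,8 if n=='t2' else 8,b)
for c,n,b in((s,'s3',(285,195,345,255)),(t,'t3',(225,190,285,250))):
    im=np.clip(c['img']*1.6,0,255).astype(np.uint8); save(im,n,9,b)
print(manip.read_state()['clock'])
print(onplane(t,[252,217],[0,0,102],np.array([0,0,1.])),onplane(t,[336,221],[0,0,100],np.array([0,0,1.])))
print(tri(s,[246,172],t,[337,221]))
E
```

```text
1.2
[[525.92342496 120.96284103 102.        ]] [[ 511.5295707  -136.74203004  100.        ]]
(array([ 509.01604499, -136.63838566,   96.3262489 ]), [np.float64(4.45965461560563), np.float64(4.459654615605627)])
```

View pics/s2.png

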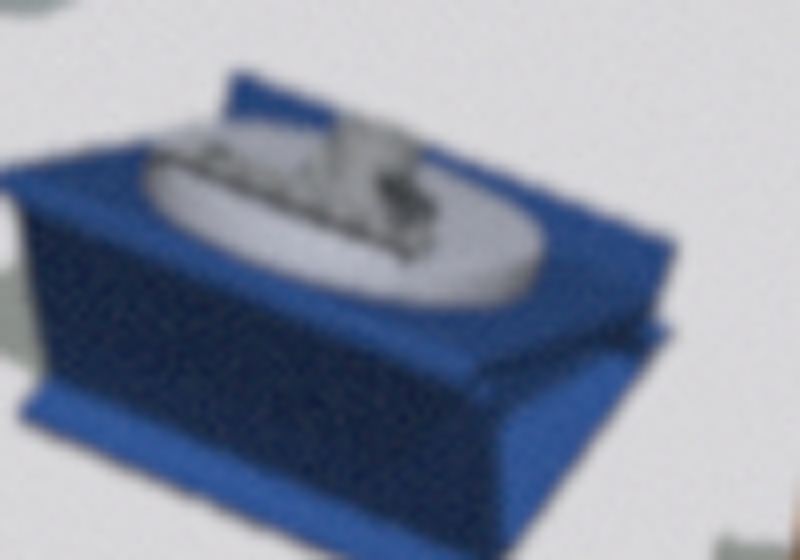

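View pics/t2.png

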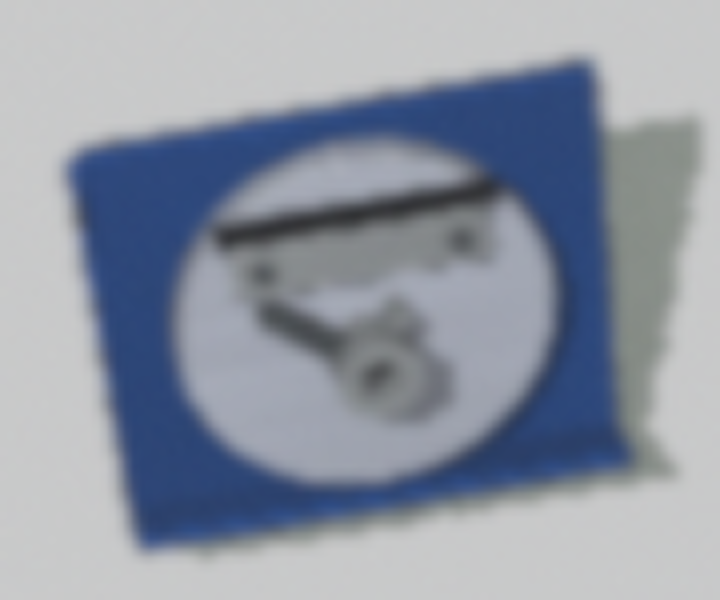

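View pics/s3.png

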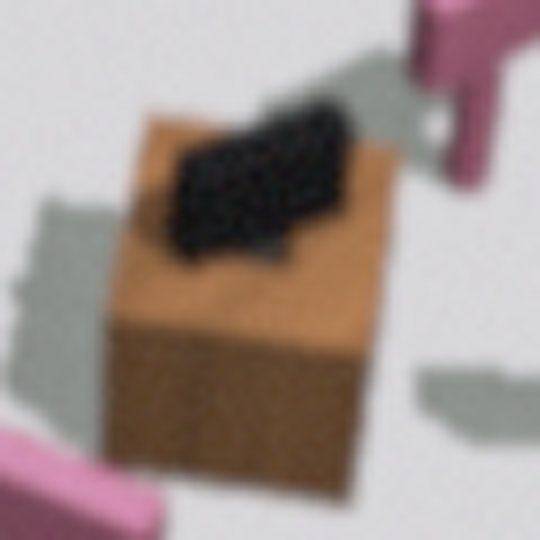

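View pics/t3.png

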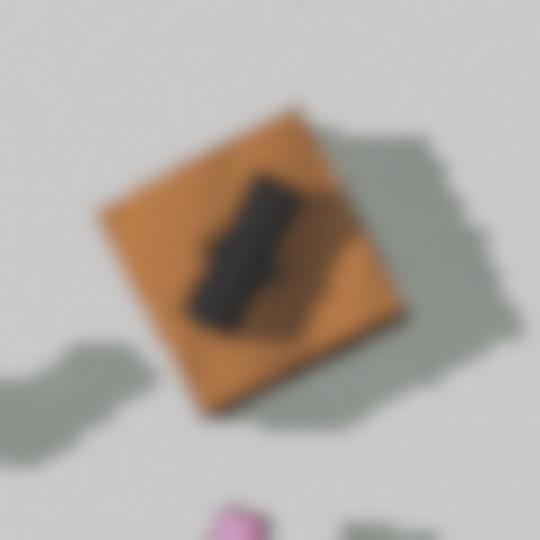

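```bash
cat > fit.py <<'E'
from h import *
import pickle
from scipy.optimize import minimize, differential_evolution
S=8
def hullmask(c,P,box):
    uv=proj(c,P); c0,r0,c1,r1=box
    h=cv2.convexHull(((uv-[c0,r0]+0.5)*S*16).astype(np.int32))   # pixel centres at integer coords
    m=np.zeros(((r1-r0)*S,(c1-c0)*S),np.uint8)
    cv2.fillConvexPoly(m,h,1,shift=4)
    return m
def down(m): return cv2.resize(m.astype(np.float32),None,fx=1/S,fy=1/S,interpolation=cv2.INTER_AREA)
def box3(hx,hy,z0,z1): return np.array([[a*hx,b*hy,z] for a in(-1,1) for b in(-1,1) for z in(z0,z1)],float)
def rz(P,x,y,a): 
    c,s=np.cos(a),np.sin(a); return P@np.array([[c,s,0],[-s,c,0],[0,0,1]])+[x,y,0]
E
python3 - <<'E'
from fit import *
D=pickle.load(open('d1.pkl','rb'))
boxes={'scene':(280,190,350,260),'top':(220,185,290,255)}
M={}
for n,c in D.items():
    c0,r0,c1,r1=boxes[n]; im=c['img'][r0:r1,c0:c1]
    r,g,b=im[...,0],im[...,1],im[...,2]
    mx=im.max(2); 
    ora=((r-b)>0.38*r)&(r-g>0.15*r)
    blk=(mx<38)
    M[n]=(ora,blk)
    v=np.zeros(ora.shape+(3,),np.uint8); v[ora]=(255,128,0); v[blk]=(255,255,255); save(v,'m_'+n,5)
    print(n,np.percentile(mx[28:36,28:36],[0,10,50,90]), ora.sum(),blk.sum())
E
```

```text
scene [11.75  13.725 25.375 91.625] 835 225
top [28.75  30.325 35.    74.525] 517 67
```

View pics/m_scene.png

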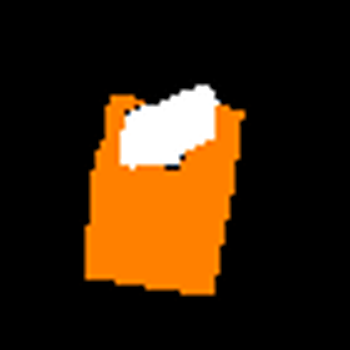

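View pics/m_top.png

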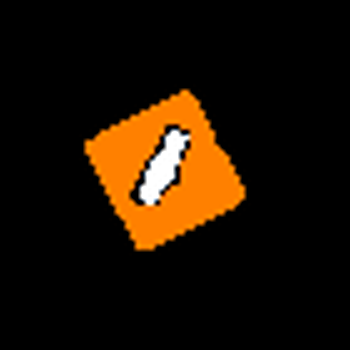

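```bash
python3 - <<'E'
from fit import *
D=pickle.load(open('d1.pkl','rb'))
boxes={'scene':(280,190,350,260),'top':(220,185,290,255)}
M={}
for n,c in D.items():
    c0,r0,c1,r1=boxes[n]; im=c['img'][r0:r1,c0:c1]
    r,g,b=im[...,0],im[...,1],im[...,2]; mx=im.max(2)
    blk=(mx<(45 if n=='scene' else 52))
    ora=((r-b)>0.38*r)&(r-g>0.15*r)
    k,l=cv2.connectedComponents((ora|blk).astype(np.uint8)); 
    M[n]=((l==l[35,32 if n=='scene' else 32]),blk)
    print(n,M[n][0].sum())
BL=box3(40,40,0,80); PD=box3(28,8,80,124)
def costB(p,cams):
    e=0
    for n in cams:
        c=D[n]; m=down(np.maximum(hullmask(c,rz(BL,*p[:3]),boxes[n]),hullmask(c,rz(PD,*p[3:6]),boxes[n])))
        e+=np.abs(m-M[n][0]).sum()
        k=down(hullmask(c,rz(PD,*p[3:6]),boxes[n])); e+=np.abs(k-M[n][1]).sum()
    return e
for cams in(('top',),('scene',),('top','scene')):
    best=None
    for ka in(-1.0,-0.6):
      for ba in (-0.6,-0.3):
        p0=np.array([526,121,ba,526,121,ka])
        sim=np.vstack([p0]+[p0+d for d in np.diag([8,8,.2,8,8,.2])])
        r=minimize(costB,p0,args=(cams,),method='Nelder-Mead',options=dict(initial_simplex=sim,maxiter=500,xatol=.05,fatol=.05))
        if best is None or r.fun<best.fun:best=r
    print(cams,np.round(best.x,3),best.fun)
E
```

```text
scene 1054
top 613
('top',) [524.248 122.383   0.542 521.666 120.286  -0.538] 123.109375
('scene',) [ 5.17283e+02  1.16625e+02 -1.03500e+00  5.26598e+02  1.22246e+02
 -3.78000e-01] 224.8125
('top', 'scene') [ 5.22320e+02  1.20631e+02  5.07000e-01  5.24811e+02  1.19555e+02
 -5.48000e-01] 386.28125
```

```bash
python3 - <<'E'
from fit import *
D=pickle.load(open('d1.pkl','rb'))
BL=box3(40,40,0,80); PD=box3(28,8,80,124)
for n,c,b in(('scene',D['scene'],(280,190,350,260)),('top',D['top'],(220,185,290,255))):
    c0,r0,c1,r1=b; im=np.clip(c['img']*1.6,0,255).astype(np.uint8)[r0:r1,c0:c1]; im=cv2.resize(im,None,fx=8,fy=8,interpolation=cv2.INTER_NEAREST)
    for P,col in((rz(BL,523,121,0.507),(0,255,0)),(rz(PD,524.8,119.5,-.548),(255,0,0))):
        uv=(proj(c,P)-[c0,r0]+.5)*8
        for i in range(8):
            for j in range(i):
                if bin(i^j).count('1')==1: cv2.line(im,tuple(uv[i].astype(int).tolist()),tuple(uv[j].astype(int).tolist()),col,1)
    save(im,'o_'+n)
E
```

```text
(no output)
```

View pics/o_scene.png

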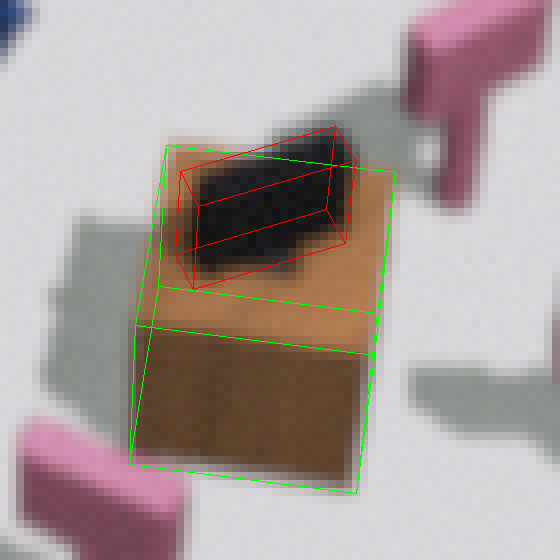

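View pics/o_top.png

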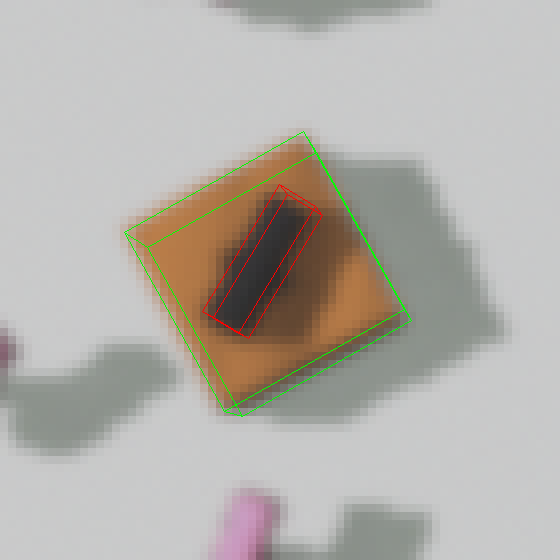

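```bash
python3 - <<'E'
from fit import *
D=pickle.load(open('d1.pkl','rb'))
kb={'scene':(295,200,330,230),'top':(238,198,268,234)}
A={}
for n,c in D.items():
    c0,r0,c1,r1=kb[n]; mx=c['img'][r0:r1,c0:c1].max(2)
    lo,hi=(16,80) if n=='scene' else (33,62)
    A[n]=np.clip((hi-mx)/(hi-lo),0,1)
    print(n); print(mx.astype(int)[:, :].tolist()[14])
PD=box3(28,8,80,124)
def cost(p,cams,full):
    e=0
    for n in cams:
        P=PD.copy()
        if full: P[:,2]+=p[3]
        e+=((down(hullmask(D[n],rz(P,*p[:3]),kb[n]))-A[n])**2).sum()
    return e
for cams in(('top',),('scene',),('top','scene')):
  for full in (0,1):
    best=None
    for ka in(-1.,-0.75,-0.4):
        p0=np.array([524,121,ka,0]); sim=np.vstack([p0]+[p0+d for d in np.diag([6,6,.2,5])])
        r=minimize(cost,p0,args=(cams,full),method='Nelder-Mead',options=dict(initial_simplex=sim,maxiter=400,xatol=.03,fatol=.01))
        if best is None or r.fun<best.fun:best=r
    print(cams,full,np.round(best.x,3),round(best.fun,2))
# overlay
p=best.x
for n,c in D.items():
    c0,r0,c1,r1=kb[n]; im=np.clip(c['img']*2,0,255).astype(np.uint8)[r0:r1,c0:c1]; im=cv2.resize(im,None,fx=12,fy=12,interpolation=cv2.INTER_NEAREST)
    P=PD.copy(); P[:,2]+=p[3]
    uv=(proj(c,rz(P,*p[:3]))-[c0,r0]+.5)*12
    for i in range(8):
        for j in range(i):
            if bin(i^j).count('1')==1: cv2.line(im,tuple(uv[i].astype(int).tolist()),tuple(uv[j].astype(int).tolist()),(0,255,0),1)
    save(im,'k_'+n)
E
```

```text
scene
[135, 136, 134, 134, 125, 112, 105, 101, 84, 52, 25, 17, 21, 21, 23, 18, 19, 17, 12, 16, 16, 14, 16, 16, 14, 17, 15, 22, 56, 87, 98, 100, 101, 104, 114]
top
[117, 117, 116, 114, 113, 112, 111, 110, 109, 106, 103, 101, 94, 77, 53, 37, 34, 33, 32, 37, 49, 59, 64, 67, 71, 73, 78, 86, 90, 90]
('top',) 0 [ 5.21750e+02  1.20346e+02 -5.09000e-01  2.41000e+00] 17.64
('top',) 1 [ 5.22068e+02  1.21353e+02 -5.11000e-01 -7.74300e+00] 16.66
('scene',) 0 [ 5.23161e+02  1.20491e+02 -3.13000e-01  1.19600e+00] 38.05
('scene',) 1 [ 5.20617e+02  1.19074e+02 -3.31000e-01 -3.59700e+00] 37.37
('top', 'scene') 0 [ 5.23359e+02  1.19849e+02 -4.22000e-01  8.64000e-01] 61.91
('top', 'scene') 1 [ 5.22793e+02  1.19972e+02 -4.24000e-01 -1.86200e+00] 60.37
```

View pics/k_scene.png

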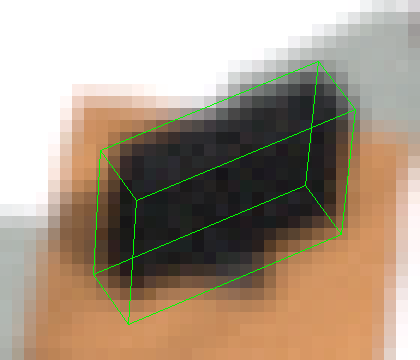

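View pics/k_top.png

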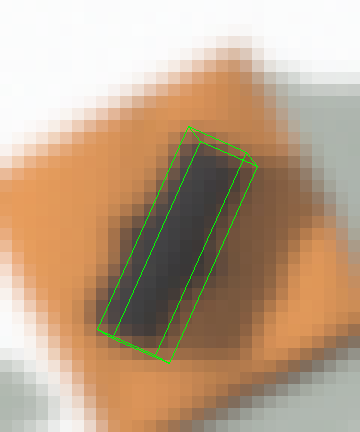

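```bash
python3 - <<'E'
from fit import *
D=pickle.load(open('d1.pkl','rb'))
cb={'scene':(195,150,295,225),'top':(290,180,380,255)}
A={}
for n,c in D.items():
    c0,r0,c1,r1=cb[n]; im=c['img'][r0:r1,c0:c1]; r,b=im[...,0],im[...,2]
    blue=(b>1.6*r)
    # filled cradle hull from blue
    k,l,st,_=cv2.connectedComponentsWithStats(blue.astype(np.uint8)); i=1+np.argmax(st[1:,4]); bl=(l==i)
    k,l,st,_=cv2.connectedComponentsWithStats((~bl).astype(np.uint8)); 
    h=np.zeros_like(bl)
    for j in range(1,k):
        x,y,w,hh,a=st[j]
        if x>0 and y>0 and x+w<bl.shape[1] and y+hh<bl.shape[0] and a>200: h|=(l==j); print(n,st[j])
    A[n]=h; save((h*255).astype(np.uint8)[...,None].repeat(3,2)//2+bl[...,None].astype(np.uint8)*100,'c_'+n,6)
pickle.dump((A,cb),open('carr.pkl','wb'))
E
```

```text
top [  21   17   49   44 1702]
```

View pics/c_scene.png

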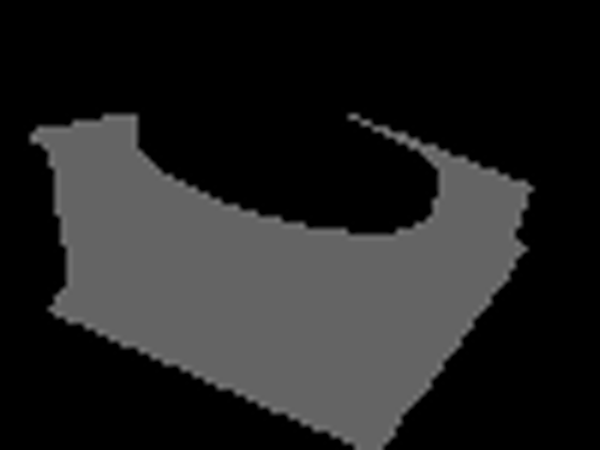

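View pics/c_top.png

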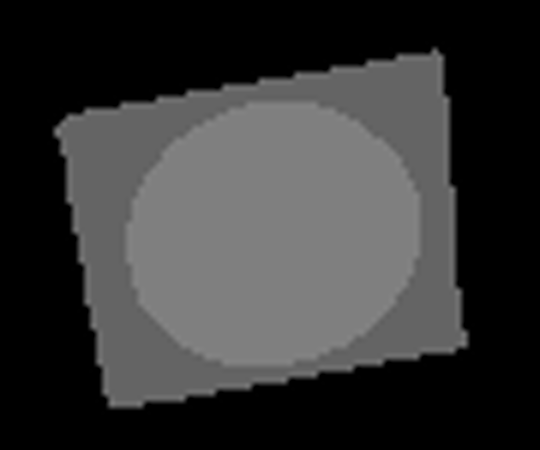

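```bash
cat > carr.py <<'E'
from fit import *
from scipy.optimize import least_squares
D=pickle.load(open('d1.pkl','rb'))
A,cb=pickle.load(open('carr.pkl','rb'))
T=D['top'];S_=D['scene']
def frame(psi,a=np.radians(35)):
    h=np.array([np.cos(psi),np.sin(psi),0]); z=np.array([0,0,1.])
    u=np.cos(a)*h+np.sin(a)*z; n=-np.sin(a)*h+np.cos(a)*z
    return u,np.cross(n,u),n   # u up-slope, w left, n
def alpha(c,box):
    c0,r0,c1,r1=box; im=c['img'][r0:r1,c0:c1]; return im[...,2]/np.maximum(im[...,0],1)
E
python3 - <<'E'
from carr import *
# subpixel contours at blue ratio
h=A['top'].astype(np.uint8)
ct=max(cv2.findContours(h,cv2.RETR_EXTERNAL,cv2.CHAIN_APPROX_NONE)[0],key=len)[:,0].astype(float)
# contour pts are pixel centres of the inside px; use grown version too and average => boundary
g=cv2.dilate(h,np.ones((3,3),np.uint8)); 
e=cv2.fitEllipse((ct+[290,180]).astype(np.float32)); print(e)
pt=ct+[290,180]
# scene arc
c=S_; c0,r0,c1,r1=cb['scene']; im=c['img'][r0:r1,c0:c1]; blue=(im[...,2]>1.6*im[...,0])
arc=[]
for col in range(24,73):
    rows=np.where(blue[:,col])[0]; rows=rows[rows>25]
    # first blue row below the disc
    r=rows.min() if col<24 else None
    for rr in range(24,42):
        if blue[rr:rr+3,col].all() and not blue[rr-1,col] : arc.append((col,rr-.5)); break
arc=np.array(arc,float)+[c0,r0]
print(arc[::6].tolist())
th=np.linspace(0,2*np.pi,180,endpoint=False)
def hull(c,p):
    ctr=p[:3]; u,w,n=frame(p[3]); circ=74*(np.cos(th)[:,None]*u+np.sin(th)[:,None]*w)
    P=np.vstack([ctr+circ,ctr+circ-p[4]*n]); return cv2.convexHull(proj(c,P).astype(np.float32))
def res(p):
    ht=hull(T,p); hs=hull(S_,p)
    rt=[cv2.pointPolygonTest(ht,tuple(map(float,q)),True)-0.5 for q in pt]
    rs=[cv2.pointPolygonTest(hs,tuple(map(float,q)),True) for q in arc]
    return np.r_[np.array(rt)/np.sqrt(len(rt)),np.array(rs)/np.sqrt(len(rs)), (p[3]-PS)/0.02, (p[4]-8)/5]
# yaw from cradle edges, top view
c0,r0,c1,r1=cb['top']; im=T['img'][r0:r1,c0:c1]; blue=(im[...,2]>1.6*im[...,0])
up=[];lo=[]
for col in range(14,70):
    rows=np.where(blue[:,col])[0]; up.append((col,rows.min()-.5)); 
    if col>=20: lo.append((col,rows.max()+.5))
for nm,pp,z in(('up',up,140),('lo',lo,10)):
    pp=np.array(pp)+[c0,r0]; q=np.polyfit(pp[:,0],pp[:,1],1); ends=np.array([[310,np.polyval(q,310)],[360,np.polyval(q,360)]])
    W=onplane(T,ends,[0,0,z],np.array([0,0,1.])); d=W[0]-W[1]; ps=np.arctan2(d[1],d[0])-np.pi/2; print(nm,ps,W[0],W[1])
    if nm=='up':PS=ps
for sc in (None,):
    r=least_squares(res,[511,-130,95,PS,8.]); print(np.round(r.x,3),r.cost)
    f=r.fun; print(np.round(np.sqrt((f[:len(pt)]**2).sum()),2),np.round(np.sqrt((f[len(pt):-2]**2).sum()),2))
pickle.dump(r.x,open('cp.pkl','wb'))
for n,c,b in(('scene',S_,cb['scene']),('top',T,cb['top'])):
    c0,r0,c1,r1=b; im=np.clip(c['img']*1.6,0,255).astype(np.uint8)[r0:r1,c0:c1]; im=cv2.resize(im,None,fx=8,fy=8,interpolation=cv2.INTER_CUBIC)
    hh=((hull(c,r.x)[:,0]-[c0,r0]+.5)*8).astype(int); cv2.polylines(im,[hh],True,(255,0,0),1)
    u,w,nn=frame(r.x[3]); ctr=r.x[:3]
    for P,Q in((ctr-74*u,ctr+74*u),(ctr-74*w,ctr+74*w)):
        a=((proj(c,np.array([P,Q]))-[c0,r0]+.5)*8).astype(int); cv2.line(im,a[0].tolist(),a[1].tolist(),(0,255,0),1)
    save(im,'cf_'+n)
E
```

```text
((335.0613098144531, 218.59071350097656), (42.80070495605469, 48.71792984008789), 73.11268615722656)
[[219.0, 175.5], [225.0, 179.5], [231.0, 182.5], [237.0, 184.5], [243.0, 186.5], [249.0, 187.5], [255.0, 188.5], [261.0, 187.5], [267.0, 173.5]]
up 0.16201460182170768 [582.1997295  -55.64364683 140.        ] [ 606.73748269 -205.77012504  140.        ]
lo 0.16384713961748876 [430.16466898 -60.57856364  10.        ] [ 457.22719106 -224.26720144   10.        ]
[ 5.18342e+02 -1.31680e+02  9.27190e+01  1.62000e-01  8.00000e+00] 2.2660006678221407
1.46 1.55
```

View pics/cf_scene.png

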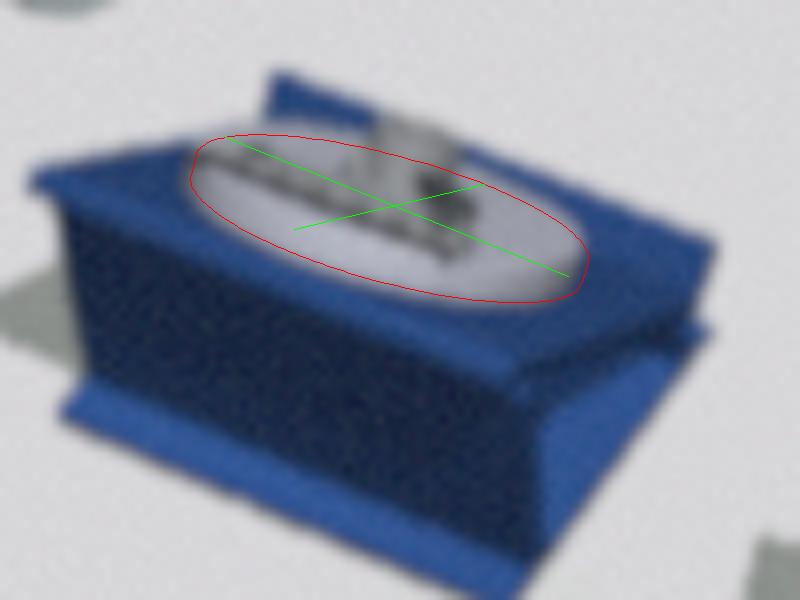

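View pics/cf_top.png

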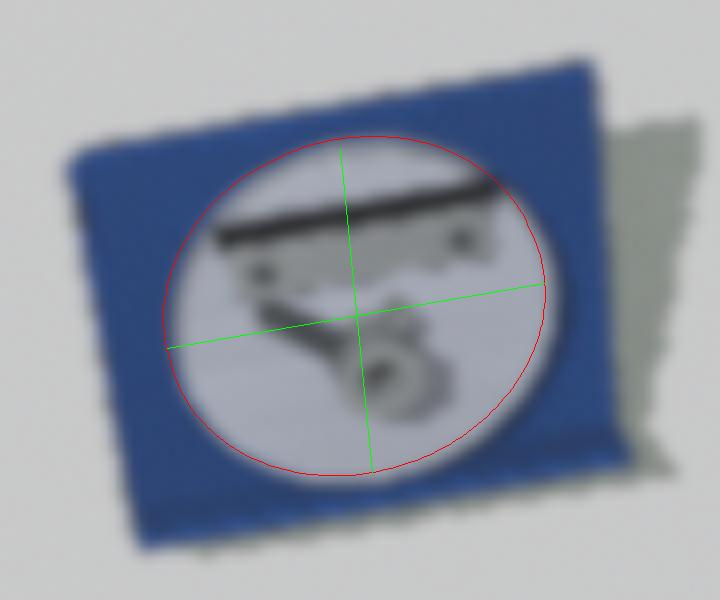

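```bash
cat > cf.py <<'E'
from carr import *
import sys
h=A['top'].astype(np.uint8)
ct=max(cv2.findContours(h,cv2.RETR_EXTERNAL,cv2.CHAIN_APPROX_NONE)[0],key=len)[:,0].astype(float)
pt=ct+[290,180]
c=S_; c0,r0,c1,r1=cb['scene']; im=c['img'][r0:r1,c0:c1]; blue=(im[...,2]>1.6*im[...,0])
arc=[]
for col in range(24,70):
    for rr in range(24,42):
        if blue[rr:rr+3,col].all() and not blue[rr-1,col] : arc.append((col,rr-.5)); break
arc=np.array(arc,float)+[c0,r0]
th=np.linspace(0,2*np.pi,180,endpoint=False)
PS=0.163
def hull(c,p):
    ctr=p[:3]; u,w,n=frame(p[3],p[5]); circ=74*(np.cos(th)[:,None]*u+np.sin(th)[:,None]*w)
    P=np.vstack([ctr+circ,ctr+circ-p[4]*n]); return cv2.convexHull(proj(c,P).astype(np.float32))
def res(p):
    ht=hull(T,p); hs=hull(S_,p)
    rt=[cv2.pointPolygonTest(ht,tuple(map(float,q)),True)-0.5 for q in pt]
    rs=[cv2.pointPolygonTest(hs,tuple(map(float,q)),True) for q in arc]
    return np.r_[np.array(rt)/np.sqrt(len(rt)),np.array(rs)/np.sqrt(len(rs)), (p[3]-PS)/0.05, (p[4]-8)/20,(p[5]-.611)/SA]
for SA in(0.001,0.5):
    r=least_squares(res,[514,-131,95,PS,8.,.611],diff_step=1e-3,x_scale=[5,5,5,.05,5,.1]); print(np.round(r.x,3),r.cost)
    f=r.fun; print(np.round(np.sqrt((f[:len(pt)]**2).sum()),2),np.round(np.sqrt((f[len(pt):-3]**2).sum()),2))
    if SA==.001: p=r.x; pickle.dump(p,open('cp.pkl','wb'))
for n,c,b in(('scene',S_,cb['scene']),('top',T,cb['top'])):
    c0,r0,c1,r1=b; im=np.clip(c['img']*1.6,0,255).astype(np.uint8)[r0:r1,c0:c1]; im=cv2.resize(im,None,fx=8,fy=8,interpolation=cv2.INTER_CUBIC)
    hh=((hull(c,p)[:,0]-[c0,r0]+.5)*8).astype(int); cv2.polylines(im,[hh],True,(255,0,0),1)
    u,w,nn=frame(p[3],p[5]); ctr=p[:3]
    for P,Q in((ctr-74*u,ctr+74*u),(ctr-74*w,ctr+74*w)):
        a=((proj(c,np.array([P,Q]))-[c0,r0]+.5)*8).astype(int); cv2.line(im,a[0].tolist(),a[1].tolist(),(0,255,0),1)
    save(im,'cf_'+n)
E
python3 cf.py
```

```text
[ 5.13627e+02 -1.36333e+02  9.42040e+01  1.62000e-01  1.74600e+01
  6.11000e-01] 0.28745882220614805
0.49 0.34
[ 5.14647e+02 -1.35689e+02  9.40770e+01  1.60000e-01  1.39070e+01
  5.62000e-01] 0.2183521040959877
0.47 0.34
```

View pics/cf_scene.png

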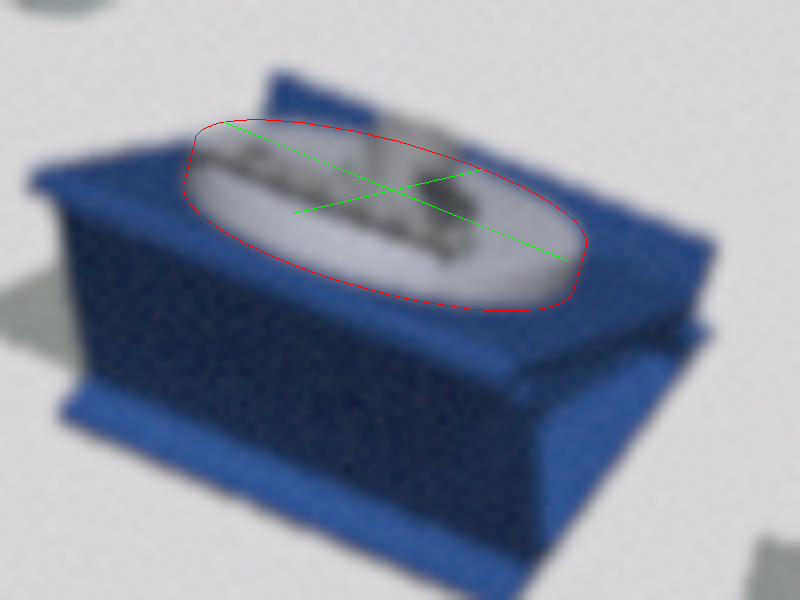

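View pics/cf_top.png

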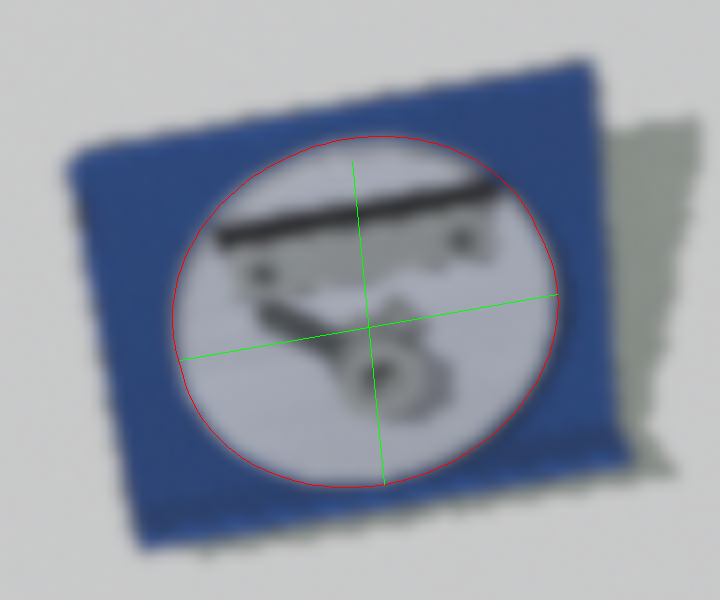

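```bash
python3 - <<'E'
from carr import *
p=pickle.load(open('cp.pkl','rb')); u,w,n=frame(p[3]); ctr=p[:3]
for c,uv in((T,(290+375/8-.5,180+372/8-.5)),(S_,(195+417/8-.5,150+130/8-.5))):
    P=onplane(c,uv,ctr+22*n,n)[0]; d=P-ctr; print(np.round(P,1),'u,w',d@u,d@w)
# finger tip in top (262,312), plane +4
P=onplane(T,(290+262/8-.5,180+312/8-.5),ctr+5*n,n)[0]; d=P-ctr; print('fingertip',P,d@u,d@w)
# unwarp the top view onto the plane at heights 22 and 5 (3 px/mm)
for c,nm in((T,'top'),(S_,'scene')):
  for h in(5,22):
    g=np.arange(-75,75,1/3.); U,W=np.meshgrid(-g,-g,indexing='ij')  # up = +u up, left=+w
    P=ctr+h*n+U[...,None]*u+W[...,None]*w
    uv=proj(c,P.reshape(-1,3)).reshape(U.shape+(2,)).astype(np.float32)
    im=cv2.remap(np.clip(c['img']*1.6,0,255).astype(np.uint8),uv[...,0],uv[...,1],cv2.INTER_CUBIC)
    for k in range(0,450,30): cv2.line(im,(k,0),(k,4),(255,0,0),1); cv2.line(im,(0,k),(4,k),(255,0,0),1)
    save(im,f'w_{nm}{h}')
a=[cv2.imread(f'pics/w_{x}.png') for x in('top5','top22','scene22')]
cv2.imwrite('pics/w_all.png',cv2.resize(np.hstack(a[:2]),(800,400)))
E
```

```text
[ 495.7 -136.7  108.7] u,w -6.201867425044261 2.549065974261135
[ 493.3 -141.2  106.5] u,w -10.061897778726793 -1.5018536839109917
fingertip [519.02390145 -93.89987572 108.83380797] 18.36605324085754 41.00478014181259
```

View pics/w_all.png

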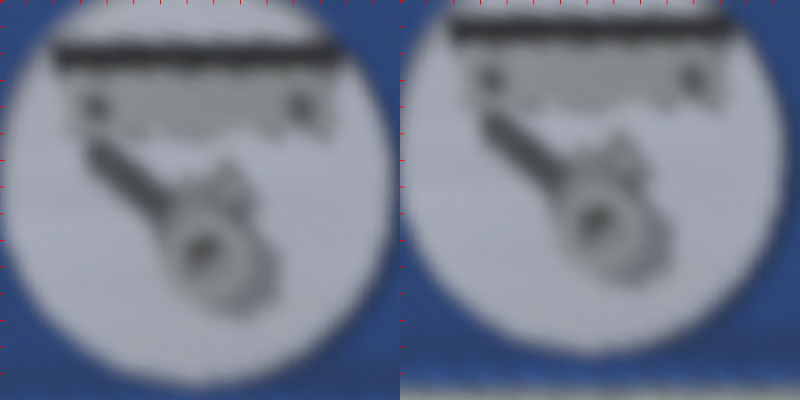

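View pics/w_top22.png

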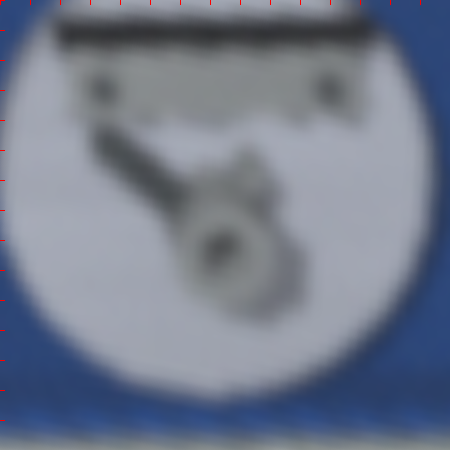

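View pics/w_scene22.png

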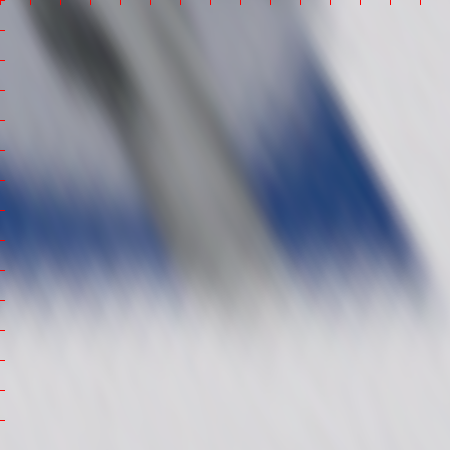

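```bash
cat >> h.py <<'E'
def togo(p=None,axes=None,st=None):
    """shift (tool axes, mm) and rotvec (deg) to TCP p, axes=(xdir,ydir) of tool in world"""
    s=st or manip.read_state(); M=R.from_euler('xyz',s['eef_rot']).as_matrix()
    out=np.zeros(6)
    if p is not None: out[:3]=M.T@(np.array(p)-s['eef_pos'])
    if axes is not None:
        x,y=map(np.array,axes); z=np.cross(x,y); out[3:]=np.degrees(R.from_matrix(M.T@np.c_[x,y,z]).as_rotvec())
    return np.round(out,2)
def rep():
    s=manip.read_state(); print({k:np.round(s[k],3).tolist() for k in('clock','joints','eef_pos','eef_rot','wrist_force','moment','finger_gap')})
E
python3 - <<'E'
from h import *
a=-.52
print(togo([522.5,120.4,175],((np.cos(a),np.sin(a),0),(0,0,-1))))
E
python3 -m jog '[217,31,-117,0,3.4,0,434,52,-235,0,6.8,0,434,52,-235,0,6.8,0,434,52,-235,0,6.8,0,434,52,-235,0,6.8,0,434,52,-235,0,6.8,0,434,52,-235,0,6.8,0,434,52,-235,0,6.8,0,434,52,-235,0,6.8,0,434,52,-235,0,6.8,0]' 50 20
```

```text
[ 433.8    52.42 -234.84    0.      6.77   -0.  ]
clock: 2.03
eef_pos: [474.3, 180.2, 183.7]
eef_rot: [-1.57, -0.0, -0.521]
wrist_force: [0.2, 1.8, -0.1]
finger_gap: 50.0
```

```bash
python3 -m jog '[0,0,0,0,0,0]' ; python3 - <<'E'
from h import *
a=-.52
print(togo([522.5,120.4,165],((np.cos(a),np.sin(a),0),(0,0,-1))))
E
```

```text
clock: 2.12
eef_pos: [476.2, 177.3, 182.9]
eef_rot: [-1.572, -0.0, -0.525]
wrist_force: [-0.5, 0.7, -0.3]
finger_gap: 50.1
[ 6.861e+01  1.793e+01 -2.596e+01  5.000e-02 -3.100e-01  2.000e-02]
```

```bash
python3 -m jog '[34,9,-13,0,0,0,68.6,18,-26,0,-0.3,0,68.6,18,-26,0,-0.3,0,68.6,18,-26,0,-0.3,0]' ; python3 - <<'E'
from h import *
import pickle
a=-.52
print(togo([522.5,120.4,105],((np.cos(a),np.sin(a),0),(0,0,-1))))
for n,b in(("scene",(270,170,360,250)),("top",(205,170,295,250))):
    c=manip.camera(n); save(np.clip(c['img']*1.6,0,255).astype(np.uint8),n+'5',6,b)
E
```

```text
clock: 2.45
eef_pos: [520.2, 124.5, 165.0]
eef_rot: [-1.572, 0.001, -0.518]
wrist_force: [-1.2, -0.0, 0.4]
finger_gap: 50.3
[ 4.110e+00  5.999e+01 -2.320e+00  4.000e-02  1.400e-01 -6.000e-02]
```

View pics/scene5.png

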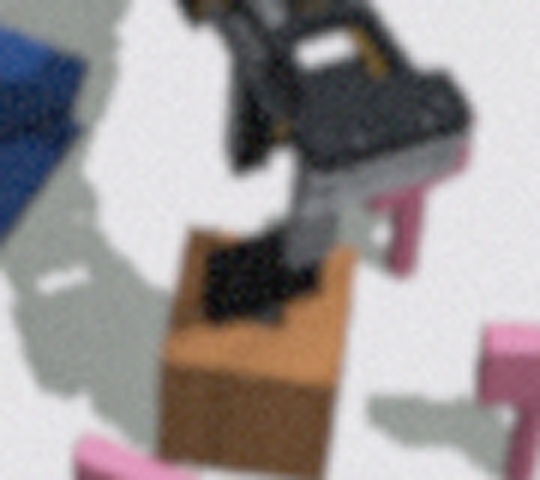

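View pics/top5.png

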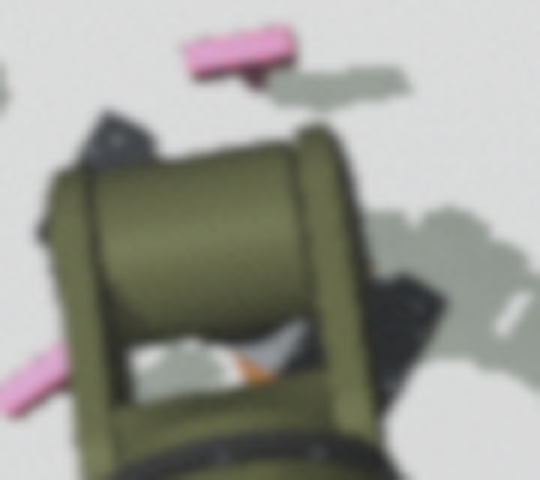

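```bash
python3 -m jog '[4,10,-2.3,0,0,0,4,24,-2.3,0,0,0,4,36,-2.3,0,0,0,4,48,-2.3,0,0,0,4,56,-2.3,0,0,0,4,60,-2.3,0,0,0,4,60,-2.3,0,0,0]'; python3 -m jog '[0,0,0,0,0,0,0,0,0,0,0,0]'; python3 - <<'E'
from h import *
rep(); print(togo([522.5,120.4,105]))
c=manip.camera('scene'); save(np.clip(c['img']*1.6,0,255).astype(np.uint8),'scene6',6,(270,170,360,250))
E
```

```text
clock: 3.13
eef_pos: [521.8, 121.8, 104.9]
eef_rot: [-1.572, 0.001, -0.515]
wrist_force: [-0.6, 0.2, -0.3]
finger_gap: 49.9
clock: 3.3
eef_pos: [522.5, 121.7, 106.3]
eef_rot: [-1.57, -0.001, -0.515]
wrist_force: [-1.5, -0.3, -0.1]
finger_gap: 50.0
{'clock': 3.3, 'joints': [0.16, 0.402, 1.685, -0.0, 1.053, -0.895], 'eef_pos': [522.495, 121.654, 106.273], 'eef_rot': [-1.57, -0.001, -0.515], 'wrist_force': [-1.548, -0.283, -0.094], 'moment': [-0.047, -0.006, -0.05], 'finger_gap': 50.013}
[ 0.62  1.27 -1.09  0.    0.    0.  ]
```

View pics/scene6.png

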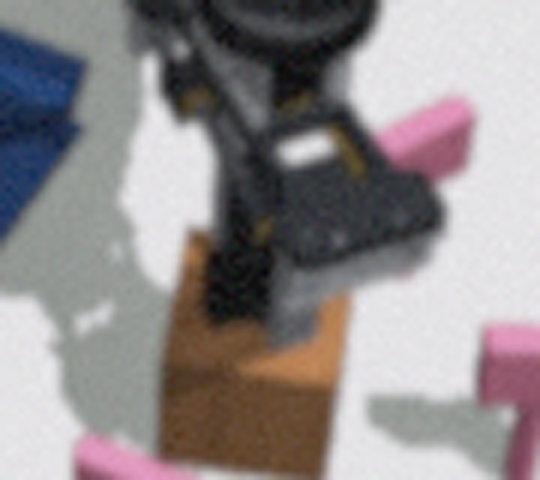

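```bash
python3 -m jog '[0.3,0.8,-0.8,0,0,0,0.3,0.8,-0.8,0,0,0,0.3,0.8,-0.8,0,0,0,0.3,0.8,-0.8,0,0,0,0.3,0.8,-0.8,0,0,0,0.3,0.8,-0.8,0,0,0]' 5 55; python3 - <<'E'
from h import *
rep()
E
```

```text
clock: 3.85
eef_pos: [522.2, 120.7, 104.9]
eef_rot: [-1.571, -0.0, -0.515]
wrist_force: [0.5, -0.0, -0.3]
finger_gap: 15.4
{'clock': 3.85, 'joints': [0.159, 0.403, 1.687, 0.0, 1.051, -0.897], 'eef_pos': [522.165, 120.675, 104.913], 'eef_rot': [-1.571, -0.0, -0.515], 'wrist_force': [0.464, -0.036, -0.293], 'moment': [0.041, -0.049, -0.006], 'finger_gap': 15.432}
```

```bash
python3 -m jog '[0,-10,0,0,0,0,0,-30,0,0,0,0,0,-60,0,0,0,0,0,-90,0,0,0,0,0,-115,0,0,0,0,0,-125,0,0,0,0,0,-125,0,0,0,0,0,-125,0,0,0,0]'; python3 - <<'E'
from h import *
rep()
for n,b in(("scene",(270,130,370,230)),):
    c=manip.camera(n); save(np.clip(c['img']*1.6,0,255).astype(np.uint8),n+'7',6,b)
    for t in('key_tip','key_grip'): print([(np.round(x['xy'],1),x['score']) for x in manip.tip_of(t,c)])
E
```

```text
clock: 4.52
eef_pos: [521.8, 120.6, 229.0]
eef_rot: [-1.571, 0.001, -0.515]
wrist_force: [-0.1, -0.4, -3.0]
finger_gap: 15.6
{'clock': 4.517, 'joints': [0.159, 0.267, 1.56, 0.0, 1.316, -0.897], 'eef_pos': [521.766, 120.587, 228.99], 'eef_rot': [-1.571, 0.001, -0.515], 'wrist_force': [-0.113, -0.371, -2.976], 'moment': [-0.013, 0.017, -0.023], 'finger_gap': 15.646}
[(array([289.8, 267.3]), 0.87), (array([335.8, 215.5]), 0.78), (array([314.1, 206.1]), 0.55), (array([353.7, 247.9]), 0.55)]
[(array([339.7, 194. ]), 0.78), (array([363.9, 233. ]), 0.76), (array([288.5, 255.8]), 0.58), (array([315.9, 182.6]), 0.54)]
```

View pics/scene7.png

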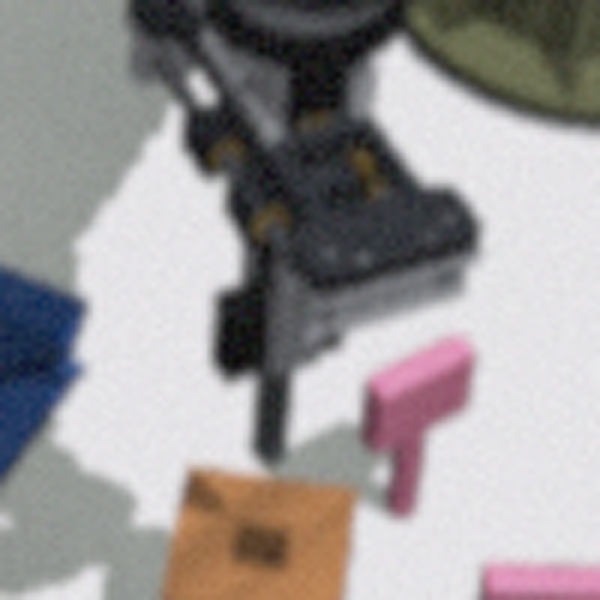

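```bash
python3 - <<'E'
from h import *
c=manip.camera('scene'); im=np.clip(c['img']*1.8,0,255).astype(np.uint8)
c0,r0,c1,r1=(300,170,330,235); im=cv2.resize(im[r0:r1,c0:c1],None,fx=9,fy=9,interpolation=cv2.INTER_CUBIC)
T0=np.array([522.0,120.7,229.2]); a=-.515; X=np.array([np.cos(a),np.sin(a),0])
ang=np.radians(30+60*np.arange(6))+a
for dx,col in((0,(0,255,0)),):
    for z in(-90,-87,-25):
        r=8.1 if z>-88 else 6.6
        P=T0+np.c_[r*np.cos(ang),r*np.sin(ang),np.full(6,z)]
        uv=((proj(c,P)-[c0,r0]+.5)*9).astype(int); cv2.polylines(im,[uv],True,col,1)
    for i in(0,1,2,3,4,5):
        P=T0+np.array([[8.1*np.cos(ang[i]),8.1*np.sin(ang[i]),z] for z in(-87,-25)]); uv=((proj(c,P)-[c0,r0]+.5)*9).astype(int); cv2.line(im,uv[0].tolist(),uv[1].tolist(),col,1)
uv=((proj(c,[[523,121,80]])-[c0,r0]+.5)*9).astype(int)[0]; cv2.circle(im,uv.tolist(),3,(255,0,0),-1)
save(im,'tip1'); print(uv, proj(c,T0+[0,0,-90.]))
print((proj(c,T0+10*X+[0,0,-90.])-proj(c,T0+[0,0,-90.])), proj(c,T0+[-10*X[1],10*X[0],-90.])-proj(c,T0+[0,0,-90.]))
E
```

```text
[121 459] [[314.30436731 206.13281221]]
[[-3.46082762  1.11081401]] [[1.6355672  2.69791768]]
```

View pics/tip1.png

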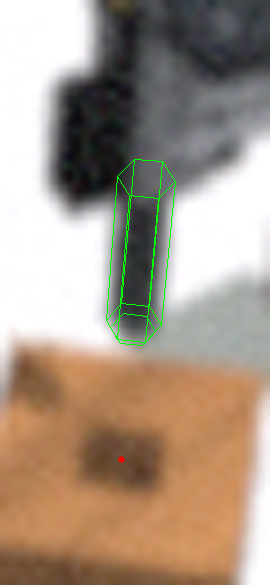

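```bash
cat > tgt.py <<'E'
from carr import *
p=pickle.load(open('cp.pkl','rb')); u,w,n=frame(p[3]); ctr=p[:3]
U,W=-8.8,0.
F=ctr+6*n+U*u+W*w
def axes(thdeg):
    t=np.radians(thdeg); return (np.cos(t)*u+np.sin(t)*w,-n)
E
python3 - <<'E'
from tgt import *
print('F',F,'n',n,'u',u,'w',w)
for uv in((320.8,214.5),(290+262/8-.5,180+312/8-.5)):
    P=onplane(T,uv,ctr+4*n,n)[0]-ctr; print(np.degrees(np.arctan2(P@w-W,P@u-U)),np.hypot(P@w-W,P@u-U))
P=onplane(S_,(256.2,178.0),ctr+4*n,n)[0]-ctr; print(np.degrees(np.arctan2(P@w-W,P@u-U)),np.hypot(P@w-W,P@u-U))
print(F+(16+25+90)*n, togo(F+(16+25+90)*n,axes(-35)))
E
```

```text
F [ 503.11666914 -138.05200356   94.071152  ] n [-0.56605208 -0.09260115  0.81915204] u [0.80840615 0.13224815 0.57357644] w [-0.16144518  0.98688168  0.        ]
46.557134606470576 60.43702398163732
57.022098120046415 48.754079758634795
68.06651173200815 50.907425529206684
[ 428.96384693 -150.18275449  201.38006981] [  52.81   27.24 -281.21   21.11   -3.69  -28.11]
```

```bash
python3 - <<'E'
from tgt import *
h=6; g=np.arange(-75,75,1/4.); Ug,Wg=np.meshgrid(-g,-g,indexing='ij')
P=ctr+h*n+Ug[...,None]*u+Wg[...,None]*w
uv=proj(T,P.reshape(-1,3)).reshape(Ug.shape+(2,)).astype(np.float32)
im=cv2.remap(T['img'].astype(np.float32),uv[...,0],uv[...,1],cv2.INTER_CUBIC); v=im.max(2)
du,dw=Ug-U,Wg-W; rr=np.hypot(du,dw); ang=np.degrees(np.arctan2(dw,du))
sel=(ang>30)&(ang<80)&(rr>24)&(rr<49)
wt=np.where(sel,np.clip(95-v,0,None),0)
for lo,hi in((24,30),(30,36),(36,42),(42,48)):
    m=(rr>=lo)&(rr<hi); q=wt*m; print(lo,hi,'ang',(q*ang).sum()/q.sum(),'cent',(q*du).sum()/q.sum(),(q*dw).sum()/q.sum(),v[m&sel].min())
ys,xs=np.nonzero(wt>0); A_=np.c_[du[wt>0],dw[wt>0]]; W_=wt[wt>0]; mu=(A_*W_[:,None]).sum(0)/W_.sum(); C=((A_-mu)*W_[:,None]).T@(A_-mu); e,V=np.linalg.eigh(C); d=V[:,1]; print('dir',np.degrees(np.arctan2(d[1],d[0])),mu)
save(np.clip(im*2,0,255).astype(np.uint8),'unw6')
E
```

```text
24 30 ang 59.19467717879094 cent 13.721844168183999 22.969111973086427 50.046
30 36 ang 57.468738118400154 cent 17.625764994047532 27.61325113558447 49.84191
36 42 ang 55.467820159361594 cent 22.016510094574397 31.949609722123604 51.817093
42 48 ang 52.218904879241535 cent 27.260908598433907 35.16751724508798 51.882668
dir -145.47143866616656 [20.64709709 29.78773543]
```

View pics/unw6.png

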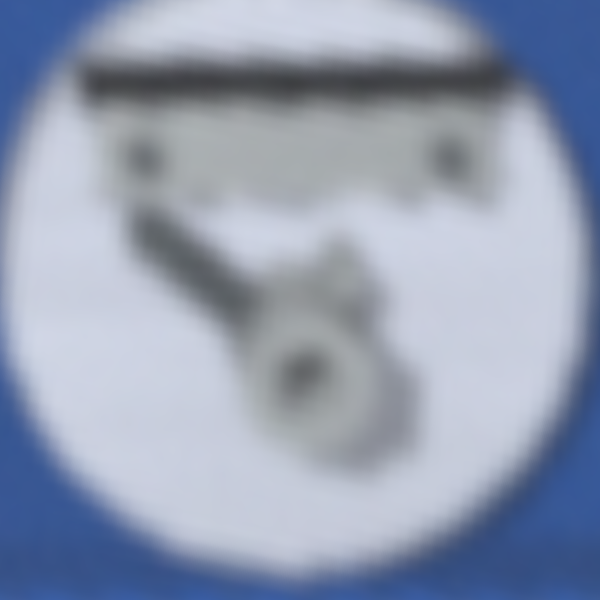

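```bash
python3 - <<'E'
from tgt import *
print(togo(F+(16+25+90)*n,axes(-38)))
E
python3 -m jog '[10,0,-28,0,0,0,18,2,-70,4,-0.2,-5,26,6,-112,8,-0.3,-11,34,12,-155,13,-0.5,-17,42,18,-198,17,-0.6,-22,50,24,-240,19,-0.7,-26,53,27,-281,21,-0.7,-28.5,53,27,-281,21.4,-0.7,-28.5,53,27,-281,21.4,-0.7,-28.5,53,27,-281,21.4,-0.7,-28.5]'; python3 - <<'E'
from tgt import *
rep(); print(togo(F+(16+25+90)*n,axes(-38)))
E
```

```text
[  52.81   27.24 -281.21   21.84   -0.79  -27.54]
clock: 5.55
eef_pos: [428.2, -152.3, 201.7]
eef_rot: [-1.168, -0.486, -0.608]
wrist_force: [0.2, -0.1, -3.4]
finger_gap: 15.6
{'clock': 5.55, 'joints': [-0.652, -0.119, 2.158, 0.65, 0.746, -2.123], 'eef_pos': [428.219, -152.287, 201.691], 'eef_rot': [-1.168, -0.486, -0.608], 'wrist_force': [0.152, -0.113, -3.405], 'moment': [-0.046, 0.589, -0.002], 'finger_gap': 15.589}
[-0.67  0.84  1.98  0.45 -0.03  1.06]
```

View now.

```bash
python3 -m jog '[-0.7,0.8,2,0.5,0,1,-0.7,0.8,2,0.5,0,1]'; cat > look.py <<'E'
from tgt import *
import sys
def look(name,k=2,dpix=None):
    s=manip.read_state(); M=R.from_euler('xyz',s['eef_rot']).as_matrix(); Tc=s['eef_pos']; out=[]
    for nme,b in(('scene',(215,130,280,200)),('top',(305,190,370,260))):
        L=[manip.camera(nme) for _ in range(k)]; c=dict(L[0]); I=np.mean([l['img'].astype(float) for l in L],0); c['img']=I
        pickle.dump(c,open(f'{name}_{nme}.pkl','wb'))
        c0,r0,c1,r1=b; im=np.clip(I*1.8,0,255).astype(np.uint8)[r0:r1,c0:c1]; im=cv2.resize(im,None,fx=6,fy=6,interpolation=cv2.INTER_CUBIC); raw=im.copy()
        ang=np.radians(30+60*np.arange(6))
        for d in(90,87,28):
            r=8.1 if d<88 else 6.6
            P=Tc+M@np.array([0,0,0])+(np.c_[r*np.cos(ang),np.full(6,d),r*np.sin(ang)])@M.T
            cv2.polylines(im,[((proj(c,P)-[c0,r0]+.5)*6).astype(int)],True,(0,255,0),1)
        t=np.linspace(0,6.28,40)
        for h,r in((0,17),(22,17)):
            P=ctr+h*n+U*u+W*w+r*(np.cos(t)[:,None]*u+np.sin(t)[:,None]*w); cv2.polylines(im,[((proj(c,P)-[c0,r0]+.5)*6).astype(int)],True,(255,0,0),1)
        out.append(np.vstack([raw,im]) if 0 else np.hstack([raw,im]))
    full=np.hstack(out) if 0 else out
    for i,nme in enumerate(('scene','top')): save(out[i],f'{name}_{nme}')
if __name__=='__main__': look(sys.argv[1]); rep()
E
python3 look.py L1
```

```text
clock: 5.72
eef_pos: [430.7, -147.3, 202.3]
eef_rot: [-1.162, -0.469, -0.596]
wrist_force: [-0.7, 0.1, -3.3]
finger_gap: 15.5
{'clock': 5.917, 'joints': [-0.642, -0.112, 2.147, 0.645, 0.765, -2.114], 'eef_pos': [430.734, -147.021, 202.456], 'eef_rot': [-1.162, -0.471, -0.595], 'wrist_force': [-0.167, 0.135, -2.075], 'moment': [-0.117, 0.611, 0.018], 'finger_gap': 15.645}
```

View pics/L1_scene.png

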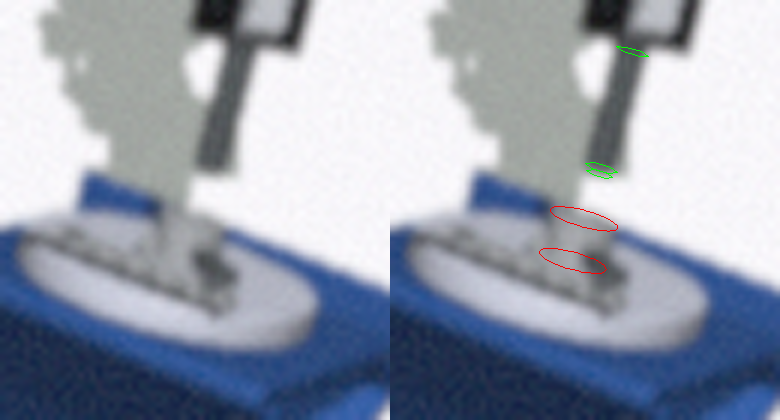

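View pics/L1_top.png

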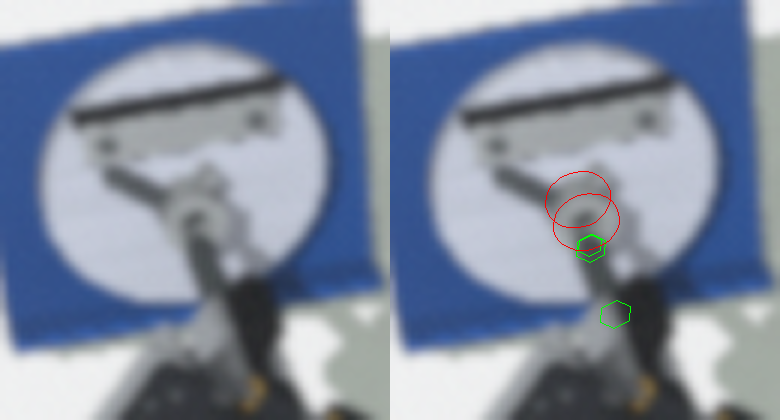

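```bash
python3 - <<'E'
from tgt import *
s=manip.read_state(); M=R.from_euler('xyz',s['eef_rot']).as_matrix(); Tc=s['eef_pos']
c=pickle.load(open('L1_scene.pkl','rb')); I=c['img'].max(2)
for r in range(140,161): print(r,I[r,240:262].astype(int).tolist())
print(np.round(proj(c,np.array([Tc+d*M[:,1] for d in(30,45,60,75,90)])),2).tolist())
c=pickle.load(open('L1_top.pkl','rb')); I=c['img'].max(2)
print()
for r in range(222,244): print(r,I[r,326:350].astype(int).tolist())
print(np.round(proj(c,np.array([Tc+d*M[:,1] for d in(30,45,60,75,90)])),2).tolist())
E
```

```text
140 [92, 93, 91, 93, 92, 109, 129, 139, 138, 138, 132, 109, 75, 53, 54, 51, 66, 100, 127, 137, 139, 138]
141 [92, 94, 93, 93, 94, 105, 126, 138, 140, 138, 130, 102, 65, 53, 52, 53, 73, 110, 132, 139, 139, 140]
142 [93, 92, 93, 95, 94, 102, 121, 135, 140, 137, 123, 90, 60, 51, 52, 57, 82, 118, 136, 139, 139, 139]
143 [93, 93, 95, 94, 92, 97, 112, 132, 139, 135, 119, 81, 54, 50, 51, 59, 91, 124, 136, 139, 139, 138]
144 [92, 94, 93, 95, 93, 93, 107, 126, 135, 132, 114, 74, 51, 52, 51, 65, 103, 129, 137, 140, 138, 140]
145 [91, 94, 94, 92, 92, 94, 101, 118, 124, 122, 101, 68, 55, 50, 53, 77, 112, 133, 140, 139, 139, 138]
146 [93, 93, 91, 93, 90, 92, 95, 101, 109, 106, 83, 57, 50, 52, 56, 85, 121, 135, 139, 139, 139, 138]
147 [92, 93, 92, 93, 94, 94, 94, 94, 94, 86, 66, 52, 53, 48, 59, 91, 124, 137, 139, 138, 138, 138]
148 [91, 92, 92, 93, 92, 93, 92, 93, 88, 72, 57, 51, 52, 50, 68, 102, 130, 139, 140, 139, 139, 140]
149 [92, 91, 91, 91, 92, 94, 94, 91, 88, 68, 50, 51, 50, 52, 79, 113, 134, 137, 140, 139, 139, 139]
150 [91, 92, 91, 90, 94, 94, 93, 92, 81, 63, 49, 52, 52, 55, 87, 123, 136,
[... 2924 characters left out ...]
15, 116, 115, 115, 114, 114, 114, 113, 109, 94, 68, 52, 49, 45, 38, 33, 28, 25, 24, 23, 25, 28]
239 [95, 101, 106, 107, 107, 106, 106, 106, 105, 105, 104, 93, 74, 62, 59, 52, 41, 29, 25, 24, 24, 23, 23, 28]
240 [79, 83, 86, 87, 87, 87, 87, 87, 88, 87, 86, 82, 77, 74, 70, 62, 47, 32, 24, 24, 24, 24, 24, 25]
241 [72, 72, 73, 74, 75, 75, 75, 76, 78, 80, 81, 82, 82, 83, 78, 68, 55, 37, 27, 24, 23, 23, 24, 25]
242 [72, 72, 74, 77, 79, 79, 78, 78, 82, 85, 88, 89, 88, 86, 82, 74, 60, 42, 29, 24, 23, 24, 24, 24]
243 [78, 77, 79, 83, 87, 89, 86, 83, 83, 85, 88, 90, 90, 89, 85, 78, 67, 50, 34, 25, 24, 24, 25, 26]
[[341.91, 241.45], [340.84, 238.59], [339.8, 235.78], [338.78, 233.02], [337.77, 230.32]]
```

```bash
python3 - <<'E'
from tgt import *
print(proj(T,F+16*n),proj(S_,F+16*n))
t=np.linspace(0,6.283,9)[:-1]
for c in(T,S_):
    P=F+16*n+17*(np.cos(t)[:,None]*u+np.sin(t)[:,None]*w); print(np.round(proj(c,P),1).tolist())
I=T['img'].max(2)
for r in range(216,236): print(r,I[r,324:350].astype(int).tolist())
I=S_['img'].max(2); print()
for r in range(158,180): print(r,I[r,236:258].astype(int).tolist())
E
```

```text
[[337.26573393 226.56773826]] [[246.86184919 165.96301488]]
[[336.8, 221.9], [333.1, 223.9], [331.8, 227.5], [333.7, 230.5], [337.7, 231.2], [341.4, 229.2], [342.7, 225.6], [340.8, 222.6]]
[[244.2, 166.5], [248.5, 167.8], [251.8, 167.9], [252.2, 167.0], [249.5, 165.4], [245.3, 164.2], [242.0, 164.0], [241.5, 165.0]]
216 [83, 88, 89, 87, 90, 97, 103, 105, 105, 106, 106, 106, 107, 107, 105, 103, 106, 110, 113, 113, 113, 113, 113, 113, 113, 112]
217 [75, 82, 90, 96, 101, 106, 110, 112, 112, 113, 112, 111, 110, 104, 94, 90, 95, 104, 110, 113, 112, 112, 112, 112, 112, 111]
218 [60, 65, 76, 88, 98, 105, 110, 112, 112, 112, 109, 107, 104, 95, 84, 80, 84, 94, 104, 109, 111, 111, 111, 110, 111, 111]
219 [52, 54, 58, 66, 76, 86, 99, 106, 107, 104, 98, 94, 90, 83, 78, 79, 82, 85, 93, 102, 108, 110, 110, 110, 110, 110]
220 [58, 54, 52, 52, 56, 64, 77, 88, 93, 90, 85, 82, 78, 75, 75, 78, 78, 78, 83, 95, 105, 109, 110, 110, 110, 110]
221 [75, 65, 56, 52, 51, 52, 58, 64, 70, 74, 76, 76, 75, 73, 72, 72, 70, 72, 80, 94, 105, 110, 110, 111, 110, 111]
222 [95, 85, 73, 63, 55, 52, 51, 53, 58, 67, 74, 78
[... 3217 characters left out ...]
8, 97, 100, 98, 94, 90]
173 [85, 87, 86, 84, 86, 88, 90, 92, 94, 93, 83, 61, 45, 44, 50, 59, 77, 92, 99, 102, 100, 100]
174 [79, 86, 86, 84, 83, 87, 90, 90, 94, 93, 86, 70, 52, 45, 43, 49, 61, 75, 89, 99, 102, 102]
175 [69, 74, 76, 76, 78, 85, 89, 88, 90, 92, 89, 78, 63, 52, 47, 48, 52, 60, 80, 96, 102, 104]
176 [78, 73, 66, 65, 68, 79, 88, 85, 84, 85, 86, 83, 70, 60, 53, 50, 55, 58, 76, 96, 104, 104]
177 [99, 91, 83, 70, 67, 71, 76, 74, 75, 77, 85, 84, 72, 62, 57, 58, 64, 68, 83, 98, 103, 105]
178 [116, 111, 106, 94, 85, 81, 73, 68, 64, 68, 80, 83, 75, 67, 65, 69, 74, 78, 92, 103, 105, 105]
179 [122, 122, 118, 115, 110, 105, 96, 82, 72, 69, 74, 75, 72, 69, 72, 79, 79, 81, 92, 102, 105, 106]
```

```bash
python3 - <<'E'
from tgt import *
print(togo(F+(16+5+90)*n,axes(-38)))
E
```

```text
[-0.22 19.57 -3.82 -0.21  0.27  0.  ]
```

```bash
python3 -m jog '[-0.1,8,-1.9,-0.1,0.2,0,-0.2,16,-3.8,-0.2,0.3,0,-0.2,19.5,-3.8,-0.2,0.3,0,-0.2,19.5,-3.8,-0.2,0.3,0,-0.2,19.5,-3.8,-0.2,0.3,0]'; python3 - <<'E'
from tgt import *
rep(); print(togo(F+(16+5+90)*n,axes(-38)))
E
```

```text
clock: 6.33
eef_pos: [440.0, -149.0, 184.7]
eef_rot: [-1.163, -0.468, -0.601]
wrist_force: [-0.2, -0.8, -2.6]
finger_gap: 15.7
{'clock': 6.333, 'joints': [-0.628, -0.061, 2.147, 0.67, 0.715, -2.135], 'eef_pos': [440.017, -148.967, 184.741], 'eef_rot': [-1.163, -0.468, -0.601], 'wrist_force': [-0.175, -0.837, -2.578], 'moment': [-0.133, 0.534, -0.043], 'finger_gap': 15.685}
[-0.01  0.    0.74  0.01 -0.11 -0.01]
```

Aligned to within about 0.7 mm. Next I'll insert in small steps.

```bash
python3 -m jog '[0,2,0.4,0,0,0,0,4,0.4,0,0,0,0,6,0.4,0,0,0,0,7,0.4,0,0,0,0,7,0.4,0,0,0]'; python3 - <<'E'
from tgt import *
rep(); s=manip.read_state(); d=s['eef_pos']-F; print('height tip above floor',d@n-90,'u,w',d@u,d@w)
E
```

```text
clock: 6.75
eef_pos: [444.2, -148.3, 179.8]
eef_rot: [-1.163, -0.47, -0.602]
wrist_force: [-6.4, -1.2, 4.0]
finger_gap: 15.4
{'clock': 6.75, 'joints': [-0.619, -0.045, 2.146, 0.679, 0.697, -2.142], 'eef_pos': [444.17, -148.295, 179.804], 'eef_rot': [-1.163, -0.47, -0.602], 'wrist_force': [-6.352, -1.169, 3.955], 'moment': [-0.021, 0.978, 0.083], 'finger_gap': 15.435}
height tip above floor 14.543940944423952 u,w 0.1672235023444389 -0.5921568088145746
```

```bash
cat > st.py <<'E'
from tgt import *
F0=np.array([-0.3,-0.2,-2.9])
s=manip.read_state(); d=s['eef_pos']-F; f=s['wrist_force']-F0; 
print('clock',s['clock'],'h',round(d@n-90,2),'u,w',round(d@u,2),round(d@w,2),'f n,u,w',np.round([f@n,f@u,f@w],1),'mom',np.round(s['moment'],2),'j6',round(s['joints'][5],3),'tilt/yaw',togo(None,axes(-38),s)[3:],'gap',round(s['finger_gap'],1))
E
python3 -m jog '[0,0.7,0,0,0,0,0,1.5,0,0,0,0,0,1.5,0,0,0,0]'; python3 st.py
```

```text
clock: 7.0
eef_pos: [444.9, -148.4, 179.4]
eef_rot: [-1.164, -0.471, -0.601]
wrist_force: [-20.5, -0.9, 18.3]
finger_gap: 15.8
clock 7.0 h 13.8 u,w 0.5 -0.78 f n,u,w [28.9 -4.2  2.5] mom [0.35 2.04 0.41] j6 -2.143 tilt/yaw [ 0.03 -0.03  0.11] gap 15.8
```

```bash
python3 -m jog '[0,-0.8,0,0,0,0,0,-0.8,0,0,2,0,0,-0.8,0,0,4,0,0,-0.8,0,0,6,0,0,-0.8,0,0,8,0]'; python3 st.py;  python3 -m jog '[0,0,0,0,-4,0,0,0,0,0,-8,0,0,0,0,0,-12,0,0,0,0,0,-16,0,0,0,0,0,-16,0]'; python3 st.py
```

```text
clock: 7.42
eef_pos: [444.6, -148.4, 179.9]
eef_rot: [-1.103, -0.411, -0.743]
wrist_force: [-11.4, 0.5, 11.0]
finger_gap: 15.5
clock 7.4167 h 14.36 u,w 0.59 -0.73 f n,u,w [17.6 -0.9  2.5] mom [0.25 0.97 0.28] j6 -2.001 tilt/yaw [ 0.01 -8.16  0.13] gap 15.5
clock: 7.83
eef_pos: [444.9, -148.8, 180.2]
eef_rot: [-1.237, -0.524, -0.449]
wrist_force: [-9.7, -1.3, 9.2]
finger_gap: 16.0
clock 7.8333 h 14.51 u,w 0.97 -1.26 f n,u,w [15.3 -0.8  0.5] mom [-0.17  0.62 -0.1 ] j6 -2.287 tilt/yaw [0.07 8.19 0.21] gap 16.0
```

```bash
python3 -m jog '[0,0,0,0,4,0,0,0,0,0,8,0,0,0,0,0,8,0]'; python3 look.py L2; python3 st.py
```

```text
clock: 8.08
eef_pos: [444.9, -148.7, 180.3]
eef_rot: [-1.161, -0.47, -0.607]
wrist_force: [-8.5, -1.4, 11.2]
finger_gap: 15.5
{'clock': 8.283, 'joints': [-0.618, -0.045, 2.145, 0.68, 0.696, -2.142], 'eef_pos': [444.954, -148.689, 180.255], 'eef_rot': [-1.163, -0.472, -0.602], 'wrist_force': [-9.146, -1.355, 10.334], 'moment': [0.03, 0.566, 0.026], 'finger_gap': 16.148}
clock 8.2833 h 14.51 u,w 1.01 -1.11 f n,u,w [16.   0.3  0.3] mom [0.03 0.57 0.03] j6 -2.142 tilt/yaw [ 0.04 -0.06  0.2 ] gap 16.1
```

View pics/L2_scene.png

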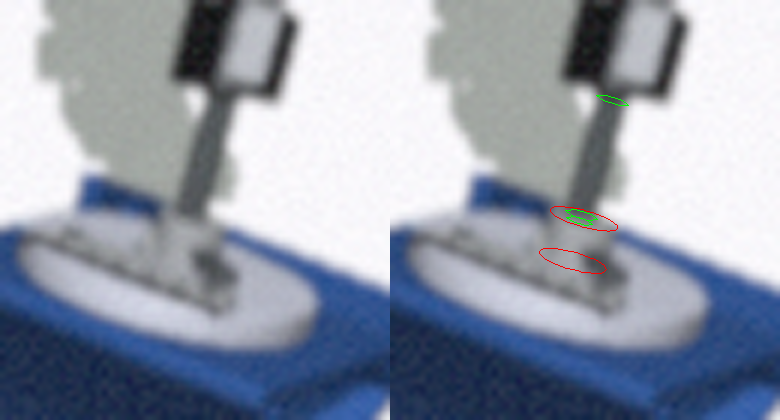

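View pics/L2_top.png

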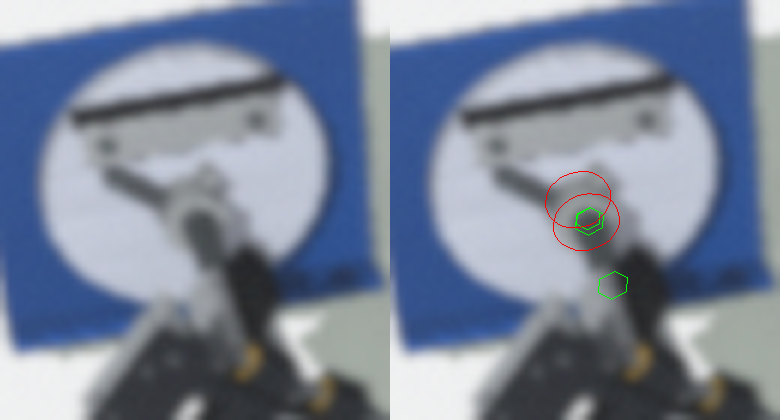

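```bash
sed -i "s/^print('clock'/print('clock'/" st.py
python3 -m jog '[-0.7,0,0.1,0,0,0,-1.5,0,0.2,0,0,0,-1.5,0,0.2,0,0,0]' >/dev/null; python3 st.py
python3 -m jog '[-0.5,0,0,0,0,0,-1,0,0,0,0,0,-1,0,0,0,0,0]' >/dev/null; python3 st.py
python3 -m jog '[0.5,0,0.5,0,0,0,1,0,1,0,0,0,1,0,1,0,0,0]' >/dev/null; python3 st.py
```

```text
clock 8.5333 h 14.54 u,w 0.24 -0.39 f n,u,w [12.2  2.  -2.1] mom [-0.48 -0.01 -0.3 ] j6 -2.143 tilt/yaw [ 0.06 -0.07  0.28] gap 15.7
clock 8.7833 h 14.43 u,w -0.67 0.33 f n,u,w [ 9.6  2.4 -2.4] mom [-0.32 -0.05 -0.23] j6 -2.145 tilt/yaw [ 0.06 -0.08  0.25] gap 15.5
clock 9.0333 h 14.33 u,w 0.2 0.63 f n,u,w [15.6 -0.4 -1.1] mom [-0.41  0.94 -0.15] j6 -2.139 tilt/yaw [ 0.08 -0.07  0.18] gap 15.7
```

```bash

python3 -m jog '[0,0,0.6,0,0,0,0,0,1.2,0,0,0,0,0,1.2,0,0,0]' >/dev/null; python3 st.py
python3 -m jog '[0,0,0.6,0,0,0,0,0,1.2,0,0,0,0,0,1.2,0,0,0]' >/dev/null; python3 st.py
python3 -m jog '[0,0,-1.2,0,0,0,0,0,-2.4,0,0,0,0,0,-3.4,0,0,0,0,0,-3.4,0,0,0]' >/dev/null; python3 st.py
python3 -m jog '[0,0,-0.6,0,0,0,0,0,-1.2,0,0,0,0,0,-1.2,0,0,0]' >/dev/null; python3 st.py
python3 -m jog '[0,0,-0.6,0,0,0,0,0,-1.2,0,0,0,0,0,-1.2,0,0,0]' >/dev/null; python3 st.py
```

```text
clock 9.2833 h 14.46 u,w 1.0 1.41 f n,u,w [17.5 -1.6 -2.2] mom [-0.6   1.11 -0.32] j6 -2.135 tilt/yaw [ 0.09 -0.06  0.21] gap 15.7
clock 9.5333 h 14.55 u,w 1.75 2.19 f n,u,w [19.1 -3.4 -2.9] mom [-0.96  1.42 -0.53] j6 -2.13 tilt/yaw [ 0.11 -0.05  0.23] gap 15.6
clock 9.8667 h 14.46 u,w 0.1 0.18 f n,u,w [13.4  2.3  2.5] mom [0.46 0.06 0.34] j6 -2.144 tilt/yaw [-0.01 -0.07  0.19] gap 15.7
clock 10.1167 h 14.31 u,w -0.85 -0.76 f n,u,w [9.5 2.1 1.8] mom [0.12 0.16 0.14] j6 -2.148 tilt/yaw [ 0.01 -0.08  0.18] gap 15.6
clock 10.3667 h 13.62 u,w -2.74 -1.29 f n,u,w [-0.4  0.6 -0.2] mom [-0.08  0.58 -0.02] j6 -2.153 tilt/yaw [ 0.03 -0.11  0.04] gap 15.8
```

```bash

python3 -m jog '[0,1,0,0,0,0,0,2,0,0,0,0,0,2,0,0,0,0]' >/dev/null; python3 st.py
```

```text
clock 10.6167 h 11.5 u,w -2.69 -1.24 f n,u,w [1.7 0.1 0.5] mom [-0.06  0.67  0.03] j6 -2.155 tilt/yaw [ 0.03 -0.11  0.03] gap 15.6
```

```bash

python3 -m jog '[0,1,0,0,0,0,0,2,0,0,0,0,0,2,0,0,0,0]' >/dev/null; python3 st.py
python3 -m jog '[0,0.7,0,0,0,0,0,1.4,0,0,0,0,0,1.4,0,0,0,0]' >/dev/null; python3 st.py
```

```text
clock 10.8667 h 9.34 u,w -2.99 -0.96 f n,u,w [-0.  -0.7  0.6] mom [0.07 1.03 0.19] j6 -2.157 tilt/yaw [ 0.02 -0.11 -0.02] gap 15.7
clock 11.1167 h 8.04 u,w -2.91 -1.02 f n,u,w [-0.4 -2.4  2.2] mom [0.19 1.39 0.26] j6 -2.159 tilt/yaw [ 0.02 -0.11 -0.01] gap 15.4
```

```bash

python3 -m jog '[-0.4,1,0,0,0,0,-0.4,2,0,0,0,0,-0.4,3,0,0,0,0,-0.4,3,0,0,0,0]' >/dev/null; python3 st.py
python3 -m jog '[0,1,0,0,0,0,0,2,0,0,0,0,0,2.5,0,0,0,0,0,2.5,0,0,0,0]' >/dev/null; python3 st.py
```

```text
clock 11.45 h 5.09 u,w -3.01 -0.95 f n,u,w [-1.4 -2.3  2.1] mom [0.18 1.36 0.31] j6 -2.163 tilt/yaw [ 0.02 -0.11  0.03] gap 15.7
clock 11.7833 h 2.65 u,w -3.0 -0.96 f n,u,w [-1.3 -2.7  2.7] mom [0.21 1.57 0.34] j6 -2.166 tilt/yaw [ 0.02 -0.1   0.03] gap 15.8
```

```bash

python3 -m jog '[-0.3,1,0,0,0,0,-0.3,2,0,0,0,0,-0.3,3,0,0,0,0,-0.3,3,0,0,0,0]' >/dev/null; python3 st.py
python3 -m jog '[0,0.7,0,0,0,0,0,1.4,0,0,0,0,0,1.4,0,0,0,0]' >/dev/null; python3 st.py
```

```text
clock 12.1167 h -0.35 u,w -3.07 -0.88 f n,u,w [-1.  -2.2  1.4] mom [0.14 1.32 0.32] j6 -2.17 tilt/yaw [ 0.03 -0.11  0.05] gap 15.6
clock 12.3667 h -1.21 u,w -2.89 -0.99 f n,u,w [14.6 -5.8  3.9] mom [0.42 2.27 0.51] j6 -2.172 tilt/yaw [ 0.03 -0.07  0.07] gap 15.8
```

```bash

python3 -m jog '[-0.4,0.2,0,0,0,0,-0.4,0.2,0,0,0,0,-0.4,0.2,0,0,0,0,-0.4,0.2,0,0,0,0]' >/dev/null; python3 st.py
python3 -m jog '[0,0,0,0,3,0,0,0,0,0,6,0,0,0,0,0,10,0,0,0,0,0,14,0,0,0,0,0,18,0,0,0,0,0,22,0,0,0,0,0,26,0,0,0,0,0,30,0,0,0,0,0,30,0]' >/dev/null; python3 st.py
```

```text
clock 12.7 h -1.24 u,w -2.99 -0.91 f n,u,w [17.9 -5.6  3. ] mom [0.34 2.18 0.53] j6 -2.173 tilt/yaw [ 0.03 -0.07  0.11] gap 15.9
clock 13.45 h -1.24 u,w -3.24 -1.06 f n,u,w [19.8 -8.4  1.1] mom [-0.02  2.69  0.27] j6 -1.645 tilt/yaw [ 3.000e-02 -3.032e+01  1.200e-01] gap 15.8
```

```bash

python3 -m jog '[-0.2,0,-0.5,0,3,0,-0.2,0,-0.5,0,7,0,-0.2,0,-0.5,0,11,0,-0.2,0,-0.5,0,15,0,-0.2,0,-0.5,0,19,0,-0.2,0,-0.5,0,22,0,-0.2,0,-0.5,0,25,0,-0.2,0,-0.5,0,25,0]' >/dev/null; python3 st.py; python3 look.py L3
```

```text
clock 14.1167 h -1.23 u,w -3.6 -1.01 f n,u,w [17.2 -6.4  3. ] mom [0.09 2.36 0.43] j6 -1.211 tilt/yaw [-1.000e-02 -5.526e+01  1.300e-01] gap 15.7
{'clock': 14.317, 'joints': [-0.608, -0.006, 2.151, 0.711, 0.657, -1.215], 'eef_pos': [450.132, -147.765, 164.723], 'eef_rot': [-0.959, 0.029, -1.454], 'wrist_force': [-15.648, -1.217, 9.388], 'moment': [0.048, 2.393, 0.428], 'finger_gap': 15.72}
```

View pics/L3_scene.png

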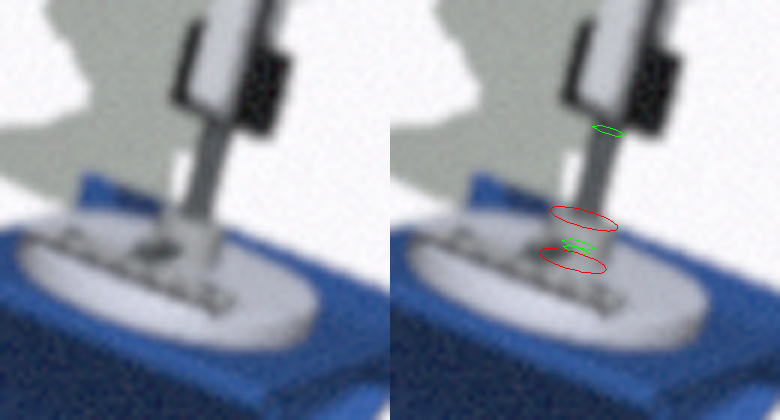

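View pics/L3_top.png

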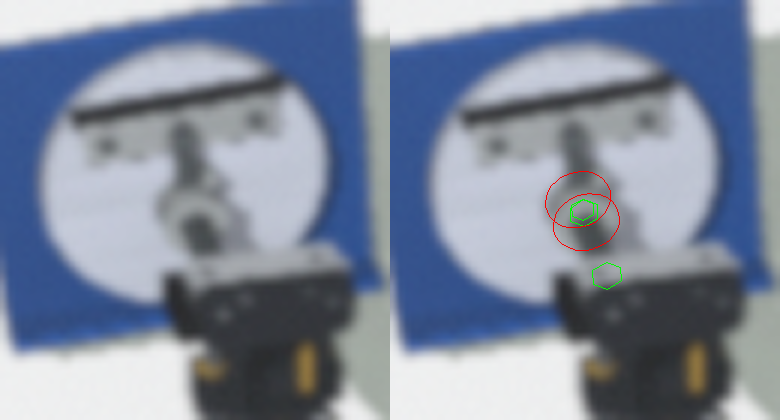

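```bash
sed -i "s/'mom',np.round(s\['moment'\],2)/'mom',np.round(s['moment'],2),'Mn',round(s['moment']@n,3)/" st.py; python3 st.py
python3 -m jog '[0,0,0,0,2,0,0,0,0,0,4,0,0,0,0,0,4,0]' >/dev/null; python3 st.py
python3 -m jog '[0,0,0,0,2,0,0,0,0,0,4,0,0,0,0,0,4,0]' >/dev/null; python3 st.py
python3 -m jog '[0,0,0,0,2,0,0,0,0,0,4,0,0,0,0,0,4,0]' >/dev/null; python3 st.py
```

```text
clock 14.3167 h -1.23 u,w -3.59 -1.03 f n,u,w [18.8 -5.5  1.5] mom [0.05 2.39 0.43] Mn 0.102 j6 -1.215 tilt/yaw [-1.000e-02 -5.507e+01  1.300e-01] gap 15.7
clock 14.5667 h -1.24 u,w -3.63 -0.84 f n,u,w [19.  -6.4  4.1] mom [0.34 2.36 0.59] Mn 0.071 j6 -1.143 tilt/yaw [-2.000e-02 -5.919e+01  1.000e-01] gap 15.5
clock 14.8167 h -1.26 u,w -3.75 -0.78 f n,u,w [19.7 -6.5  4.5] mom [0.35 2.54 0.66] Mn 0.112 j6 -1.073 tilt/yaw [-1.000e-02 -6.318e+01  9.000e-02] gap 15.9
clock 15.0667 h -1.25 u,w -3.78 -0.78 f n,u,w [20.8 -7.1  4.8] mom [0.28 2.63 0.66] Mn 0.144 j6 -1.003 tilt/yaw [-1.000e-02 -6.718e+01  9.000e-02] gap 15.6
```

```bash

python3 -m jog '[0,0,0,0,2,0,0,0,0,0,4,0,0,0,0,0,4,0]' >/dev/null; python3 st.py
python3 -m jog '[0,0,0,0,2,0,0,0,0,0,3,0,0,0,0,0,3,0]' >/dev/null; python3 st.py; python3 look.py L4
```

```text
clock 15.3167 h -1.24 u,w -3.78 -0.75 f n,u,w [21.  -7.2  4.3] mom [0.25 2.72 0.73] Mn 0.208 j6 -0.933 tilt/yaw [-2.000e-02 -7.117e+01  8.000e-02] gap 15.5
clock 15.5667 h -1.24 u,w -3.78 -0.72 f n,u,w [21.2 -7.4  4.3] mom [0.33 2.8  0.77] Mn 0.182 j6 -0.882 tilt/yaw [-2.000e-02 -7.411e+01  8.000e-02] gap 16.0
{'clock': 15.767, 'joints': [-0.608, -0.007, 2.151, 0.71, 0.658, -0.883], 'eef_pos': [449.924, -147.514, 164.597], 'eef_rot': [-0.994, 0.216, -1.729], 'wrist_force': [-18.04, 1.307, 9.196], 'moment': [0.317, 2.757, 0.786], 'finger_gap': 15.67}
```

View pics/L4_top.png

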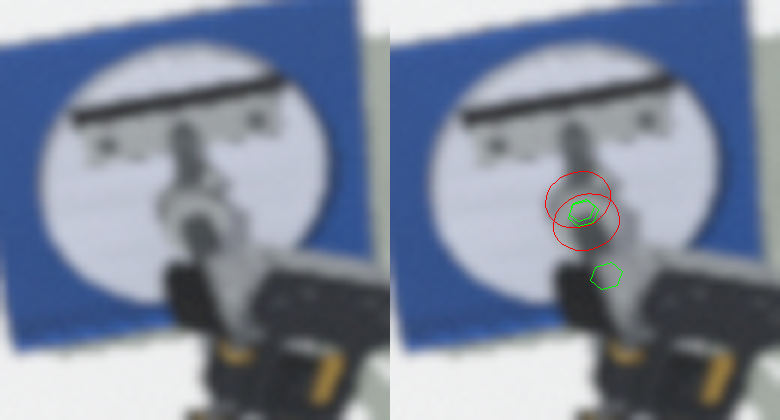

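```bash
python3 - <<'E'
from tgt import *
h=6; g=np.arange(-75,75,1/4.); Ug,Wg=np.meshgrid(-g,-g,indexing='ij')
P=ctr+h*n+Ug[...,None]*u+Wg[...,None]*w
o=[]
for f in('L3','L4'):
    c=pickle.load(open(f+'_top.pkl','rb'))
    uv=proj(c,P.reshape(-1,3)).reshape(Ug.shape+(2,)).astype(np.float32)
    im=cv2.remap(c['img'].astype(np.float32),uv[...,0],uv[...,1],cv2.INTER_CUBIC); im=np.clip(im*2,0,255).astype(np.uint8)
    cv2.line(im,(300,335),(300,120),(0,255,0),1)
    o.append(im[80:480,150:450])
save(np.hstack(o),'unwL')
E
```

```text
(no output)
```

View pics/unwL.png

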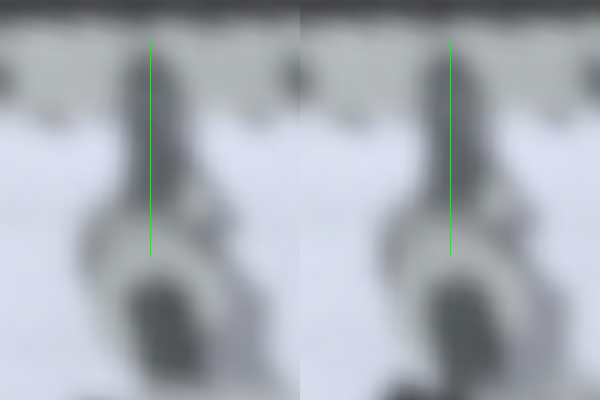

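View pics/L4_scene.png

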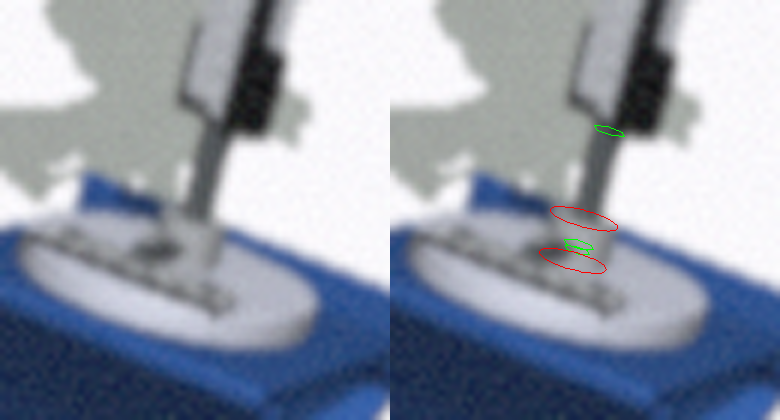

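```bash

python3 -m jog '[0.2,-0.5,-0.4,0,-2,0,0.2,-1,-0.4,0,-4,0,0.2,-1.3,-0.4,0,-5,0,0.2,-1.3,-0.4,0,-5,0]' >/dev/null; python3 st.py
python3 -m jog '[0,-2,0,0,0,0,0,-4,0,0,0,0,0,-7,0,0,0,0,0,-10,0,0,0,0,0,-10,0,0,0,0]' >/dev/null; python3 st.py; python3 look.py L5
```

```text
clock 16.1 h -0.71 u,w -4.11 -0.72 f n,u,w [-9.6  1.2  1.1] mom [0.12 0.47 0.2 ] Mn 0.056 j6 -0.971 tilt/yaw [-4.000e-02 -6.905e+01  8.000e-02] gap 15.4
clock 16.5167 h 9.89 u,w -3.96 -0.82 f n,u,w [ 3.1 -1.3  2.4] mom [0.26 1.12 0.32] Mn 0.01 j6 -0.958 tilt/yaw [-4.000e-02 -6.909e+01  1.100e-01] gap 15.9
{'clock': 16.717, 'joints': [-0.621, -0.035, 2.154, 0.694, 0.684, -0.958], 'eef_pos': [443.57, -148.629, 173.339], 'eef_rot': [-0.98, 0.169, -1.656], 'wrist_force': [-1.97, 1.663, 0.08], 'moment': [0.281, 0.765, 0.292], 'finger_gap': 15.558}
```

View pics/L5_top.png

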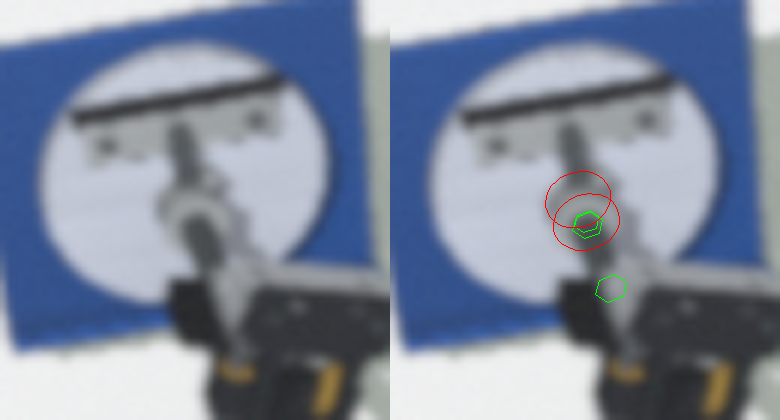

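View pics/L5_scene.png

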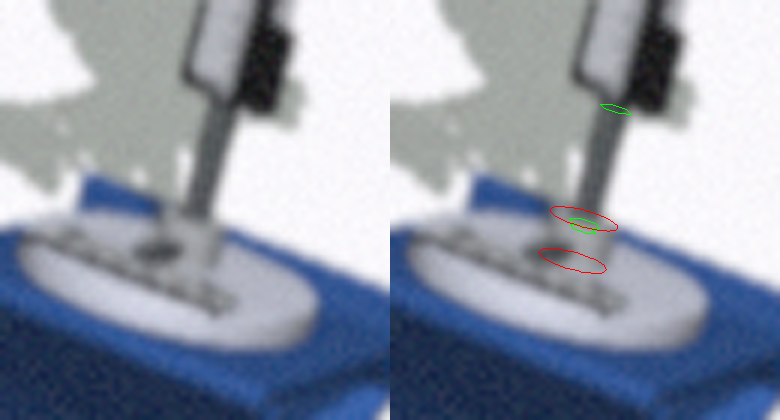

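```bash
cat > fang.py <<'E'
from tgt import *
import sys
h=7; g=np.arange(-75,75,1/4.); Ug,Wg=np.meshgrid(-g,-g,indexing='ij')
P=ctr+h*n+Ug[...,None]*u+Wg[...,None]*w
o=[]
for f in sys.argv[1:]:
    c=pickle.load(open(f+'_top.pkl','rb'))
    uv=proj(c,P.reshape(-1,3)).reshape(Ug.shape+(2,)).astype(np.float32)
    im=cv2.remap(c['img'].astype(np.float32),uv[...,0],uv[...,1],cv2.INTER_CUBIC); v=im.max(2)
    pts=[]
    for du in np.arange(26,46,1.):
        k=np.argmin(abs(-g-(U+du))); row=v[k]; m=(abs(-g)<16); wt=np.where(m,np.clip(70-row,0,None),0)
        if wt.sum()>50: pts.append((U+du,(wt*-g).sum()/wt.sum()))
    pts=np.array(pts); q=np.polyfit(pts[:,0],pts[:,1],1); print(f,'slope deg(+ = left)',np.degrees(np.arctan(q[0])),'w at du=26,35,45',np.round(np.polyval(q,[U+26,U+35,U+45]),2),len(pts))
    im=np.clip(im*2,0,255).astype(np.uint8); cv2.line(im,(300,335),(300,120),(0,255,0),1); o.append(im[80:480,180:440])
save(np.hstack(o),'unwL2')
E
python3 fang.py L3 L4 L5
```

```text
L3 slope deg(+ = left) 5.589893054482674 w at du=26,35,45 [-1.41 -0.53  0.45] 20
L4 slope deg(+ = left) 5.5003055475074625 w at du=26,35,45 [-1.44 -0.57  0.39] 20
L5 slope deg(+ = left) 5.766058234402744 w at du=26,35,45 [0.05 0.96 1.97] 20
```

View pics/unwL2.png

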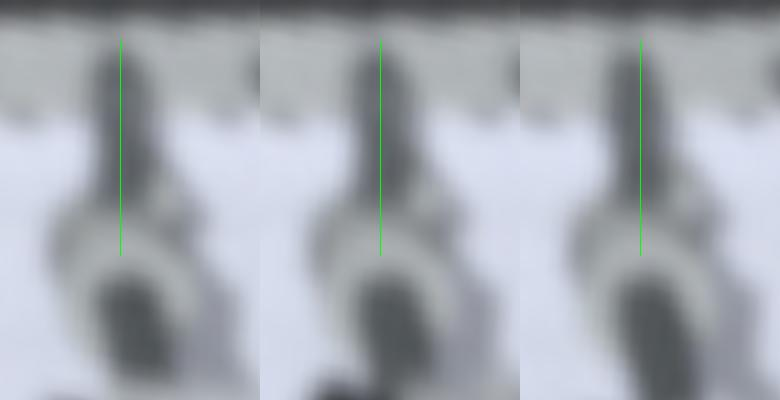

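```bash

python3 -m jog '[0,2,0,0,0,0,0,4,0,0,0,0,0,7,0,0,0,0,0,7,0,0,0,0]' >/dev/null; python3 st.py
python3 -m jog '[0,0,0,0,3,0,0,0,0,0,6,0,0,0,0,0,8,0,0,0,0,0,8,0]' >/dev/null; python3 st.py; python3 look.py L6; python3 fang.py L4 L5 L6
```

```text
clock 17.05 h 2.03 u,w -4.2 -0.72 f n,u,w [-12.9   4.    0.9] mom [ 0.12 -0.45  0.1 ] Mn 0.055 j6 -0.967 tilt/yaw [-3.000e-02 -6.912e+01  8.000e-02] gap 16.3
clock 17.3833 h 2.25 u,w -4.22 -0.72 f n,u,w [-6.4  4.1  0.4] mom [ 0.2  -0.06  0.17] Mn 0.034 j6 -0.825 tilt/yaw [-2.000e-02 -7.721e+01  7.000e-02] gap 16.0
{'clock': 17.583, 'joints': [-0.612, -0.016, 2.153, 0.706, 0.666, -0.828], 'eef_pos': [447.59, -147.869, 167.23], 'eef_rot': [-1.004, 0.245, -1.774], 'wrist_force': [6.232, 2.467, -5.353], 'moment': [0.174, -0.171, 0.198], 'finger_gap': 15.672}
L4 slope deg(+ = left) 5.5003055475074625 w at du=26,35,45 [-1.44 -0.57  0.39] 20
L5 slope deg(+ = left) 5.766058234402744 w at du=26,35,45 [0.05 0.96 1.97] 20
L6 slope deg(+ = left) 5.707832219807639 w at du=26,35,45 [-1.38 -0.48  0.52] 20
```

View pics/L6_scene.png

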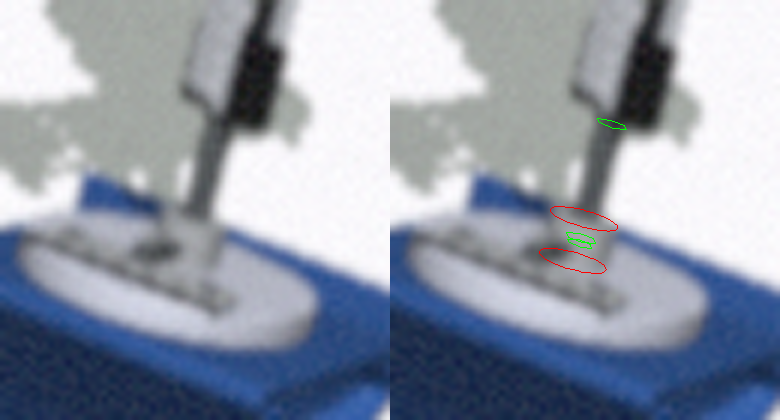

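```bash
python3 -m jog '[0,-3,0,0,0,0,0,-7,0,0,0,0,0,-12,0,0,0,0,0,-17,0,0,0,0,0,-22,0,0,0,0,0,-26,0,0,0,0,0,-30,0,0,0,0,0,-30,0,0,0,0]' >/dev/null; python3 st.py; python3 look.py L7; python3 fang.py L4 L6 L7
```

```text
clock 18.25 h 33.21 u,w -4.1 -0.87 f n,u,w [0.6 0.6 1.1] mom [-0.13  0.66  0.03] Mn 0.039 j6 -0.793 tilt/yaw [-4.000e-02 -7.708e+01  1.300e-01] gap 15.6
{'clock': 18.45, 'joints': [-0.648, -0.092, 2.157, 0.662, 0.742, -0.794], 'eef_pos': [430.31, -150.587, 191.759], 'eef_rot': [-1.005, 0.245, -1.775], 'wrist_force': [-0.295, -0.328, -2.392], 'moment': [-0.122, 0.643, 0.003], 'finger_gap': 15.574}
L4 slope deg(+ = left) 5.5003055475074625 w at du=26,35,45 [-1.44 -0.57  0.39] 20
L6 slope deg(+ = left) 5.707832219807639 w at du=26,35,45 [-1.38 -0.48  0.52] 20
L7 slope deg(+ = left) 5.783792283891384 w at du=26,35,45 [-1.45 -0.54  0.47] 20
```

View pics/L7_scene.png

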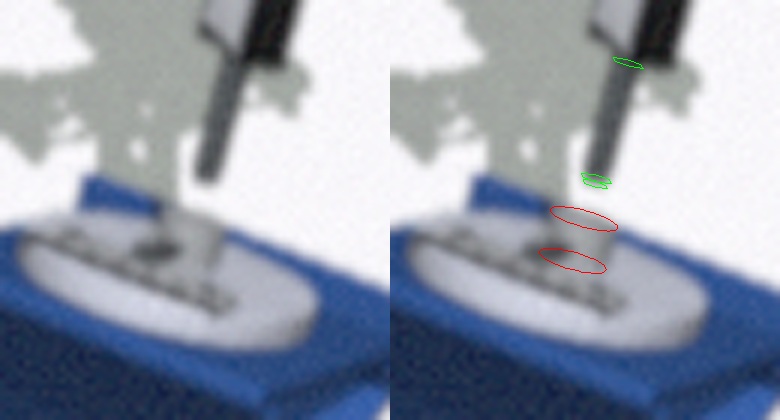

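View pics/L7_top.png

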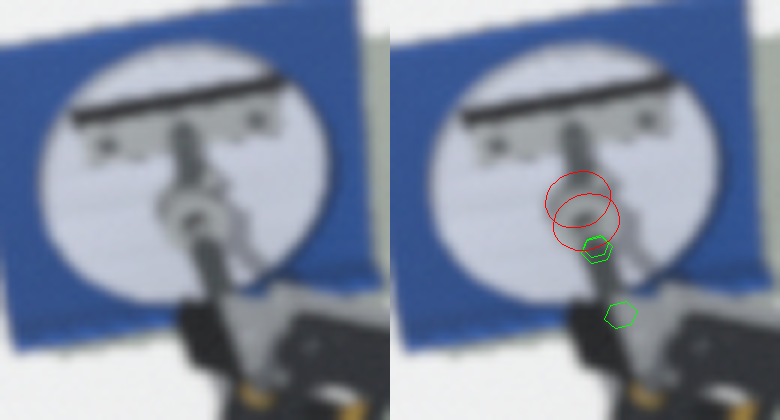

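```bash
python3 - <<'E'
from tgt import *
a=-.515
print(togo([522.2,120.7,232],((np.cos(a),np.sin(a),0),(0,0,-1))))
print(togo([460,-40,235],((np.cos(a),np.sin(a),0),(0,0,-1))))
s=manip.read_state(); M=R.from_euler('xyz',s['eef_rot']).as_matrix(); print(np.round(M,3))
E
```

```text
[-285.56   43.99   13.34  -36.69  -73.78    8.56]
[-121.39   -8.45   13.17  -36.69  -73.78    8.56]
[[-0.197  0.566  0.8  ]
 [-0.95   0.092 -0.299]
 [-0.243 -0.819  0.52 ]]
```

```bash
python3 -m jog '[0,-15,0,0,0,0,-10,-25,0,-2,-4,0.5,-30,-28,2,-5,-10,1.2,-60,-28,4,-8.5,-17,2,-95,-22,6,-12,-24,2.8,-130,-12,8,-15.5,-31,3.6,-165,0,10,-19,-38,4.4,-200,12,11,-22,-44.5,5.2,-230,22,12,-25.5,-51,6,-255,32,13,-28.5,-57.5,6.7]'; python3 - <<'E'
from tgt import *
a=-.515
rep();print(togo([522.2,120.7,232],((np.cos(a),np.sin(a),0),(0,0,-1))))
E
```

```text
clock: 19.28
eef_pos: [509.7, 93.1, 234.2]
eef_rot: [-1.403, -0.011, -0.844]
wrist_force: [0.8, -0.8, -1.7]
finger_gap: 15.6
{'clock': 19.283, 'joints': [0.064, 0.144, 1.703, 0.103, 1.157, -0.699], 'eef_pos': [509.655, 93.085, 234.227], 'eef_rot': [-1.403, -0.011, -0.844], 'wrist_force': [0.829, -0.84, -1.662], 'moment': [-0.184, 0.157, -0.014], 'finger_gap': 15.646}
[-12.31   6.69  26.99  -9.42 -18.73   2.18]
```

```bash
python3 -m jog '[-4,2,8,-3,-6,0.7,-8,4,16,-6,-12,1.4,-12,6.5,24,-9.4,-18.7,2.2,-12.3,6.7,27,-9.4,-18.7,2.2,-12.3,6.7,27,-9.4,-18.7,2.2]' >/dev/null; python3 -m jog '[0,0,0,0,0,0,0,0,0,0,0,0]'; python3 - <<'E'
from tgt import *
a=-.515
rep();print(togo([522.2,120.7,205],((np.cos(a),np.sin(a),0),(0,0,-1))))
c=manip.camera('scene'); I=c['img']; pickle.dump(c,open('L8_scene.pkl','wb'))
s=manip.read_state(); M=R.from_euler('xyz',s['eef_rot']).as_matrix(); Tc=s['eef_pos']
c0,r0,c1,r1=(290,150,345,235); im=cv2.resize(np.clip(I*1.8,0,255).astype(np.uint8)[r0:r1,c0:c1],None,fx=7,fy=7,interpolation=cv2.INTER_CUBIC); raw=im.copy()
ang=np.radians(30+60*np.arange(6))
for d in(90,87,28):
    r=8.1 if d<88 else 6.6
    P=Tc+(np.c_[r*np.cos(ang),np.full(6,d),r*np.sin(ang)])@M.T
    cv2.polylines(im,[((proj(c,P)-[c0,r0]+.5)*7).astype(int)],True,(0,255,0),1)
save(np.hstack([raw,im]),'L8')
I=I.max(2)
for r in range(190,210): print(r,I[r,300:326].astype(int).tolist())
print(np.round(proj(c,np.array([Tc+d*M[:,1] for d in(30,45,60,75,90)])),2).tolist())
E
```

```text
clock: 19.87
eef_pos: [521.6, 117.6, 232.2]
eef_rot: [-1.567, -0.0, -0.525]
wrist_force: [0.3, -0.5, -3.2]
finger_gap: 15.6
{'clock': 19.867, 'joints': [0.152, 0.26, 1.56, 0.003, 1.318, -0.895], 'eef_pos': [521.617, 117.631, 232.233], 'eef_rot': [-1.567, -0.0, -0.525], 'wrist_force': [0.285, -0.468, -3.163], 'moment': [-0.021, 0.013, -0.033], 'finger_gap': 15.611}
[-1.040e+00  2.724e+01  2.840e+00 -2.300e-01 -5.700e-01  2.000e-02]
190 [145, 146, 146, 141, 125, 93, 51, 38, 44, 53, 56, 48, 35, 37, 45, 52, 54, 73, 103, 123, 134, 139, 144, 146, 147, 144]
191 [145, 144, 146, 145, 139, 115, 85, 74, 80, 96, 99, 84, 53, 28, 41, 41, 47, 77, 114, 136, 143, 144, 145, 145, 144, 143]
192 [147, 145, 146, 145, 143, 132, 119, 112, 117, 126, 129, 103, 65, 37, 28, 33, 40, 80, 121, 140, 145, 144, 143, 147, 145, 144]
193 [147, 144, 143, 144, 143, 143, 139, 138, 139, 140, 136, 110, 70, 36, 29, 27, 44, 82, 125, 145, 146, 145, 145, 145, 144, 146]
194 [144, 144, 146, 145, 145, 143, 145, 142, 144, 145, 136, 109, 67, 35, 29, 32, 44, 89, 130, 144, 144, 143, 146, 143, 144, 143]
195 [145, 143, 143, 146, 144, 146
[... 1255 characters left out ...]
3, 144, 144, 146, 145, 144, 143, 145, 145, 145, 138, 115, 87, 70, 58, 69, 85, 100, 103, 100, 99, 95, 96, 95, 97, 97]
206 [141, 142, 141, 139, 142, 144, 141, 143, 142, 144, 144, 132, 120, 101, 86, 85, 94, 98, 99, 98, 99, 99, 95, 96, 97, 96]
207 [139, 134, 132, 135, 130, 133, 136, 137, 138, 140, 141, 138, 133, 123, 104, 94, 93, 94, 97, 98, 97, 95, 96, 97, 95, 95]
208 [136, 117, 109, 118, 120, 119, 124, 128, 132, 133, 135, 134, 135, 129, 113, 101, 96, 97, 94, 99, 98, 96, 96, 97, 96, 98]
209 [126, 101, 92, 99, 108, 113, 117, 119, 120, 120, 123, 124, 121, 121, 112, 102, 98, 95, 97, 98, 96, 97, 97, 94, 94, 92]
[[314.8, 189.24], [314.47, 193.25], [314.15, 197.17], [313.83, 201.02], [313.52, 204.8]]
```

View pics/L8.png

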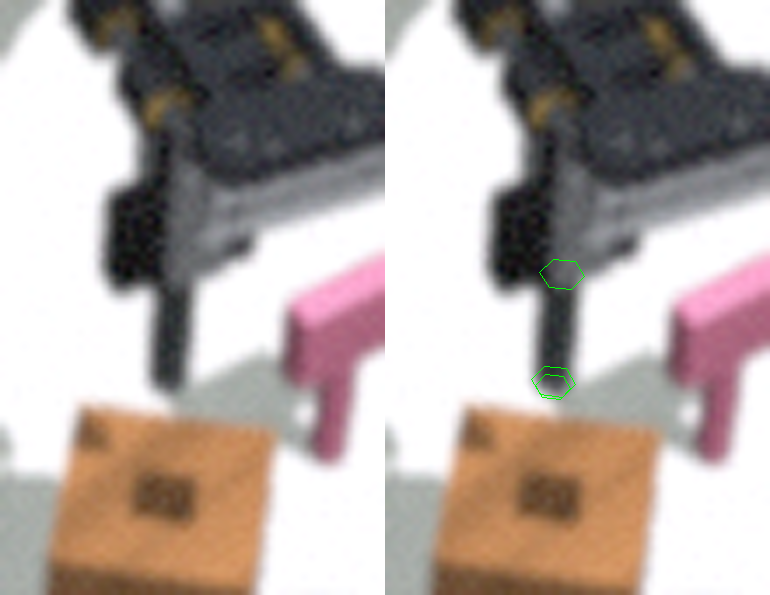

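```bash
python3 -m jog '[-0.5,6,1.5,0,-0.3,0,-1,16,2.8,-0.2,-0.5,0,-1,24,2.8,-0.2,-0.5,0,-1,27,2.8,-0.2,-0.5,0,-1,27,2.8,-0.2,-0.5,0,-1,27,2.8,-0.2,-0.5,0,-1,27,2.8,-0.2,-0.5,0]'; python3 - <<'E'
from tgt import *
a=-.515
rep();print(togo([522.3,120.8,105],((np.cos(a),np.sin(a),0),(0,0,-1))))
E
```

```text
clock: 20.5
eef_pos: [522.6, 121.2, 205.5]
eef_rot: [-1.571, -0.001, -0.513]
wrist_force: [-0.3, -0.3, -2.1]
finger_gap: 16.1
{'clock': 20.5, 'joints': [0.16, 0.289, 1.588, -0.001, 1.265, -0.898], 'eef_pos': [522.577, 121.186, 205.493], 'eef_rot': [-1.571, -0.001, -0.513], 'wrist_force': [-0.325, -0.312, -2.06], 'moment': [-0.043, 0.015, -0.004], 'finger_gap': 16.089}
[-1.1000e-01  1.0049e+02 -4.4000e-01  2.0000e-02  1.0000e-01  3.0000e-02]
```

```bash
python3 -m jog '[0,8,-0.2,0,0,0,0,18,-0.3,0,0,0,0,26,-0.3,0,0,0,0,32,-0.3,0,0,0,0,36,-0.3,0,0,0,0,39,-0.3,0,0,0,0,42,-0.3,0,0,0,0,42,-0.3,0,0,0]'; python3 -m jog '[0,3,0,0,0,0,0,6,0,0,0,0,0,8,0,0,0,0,0,8,0,0,0,0]'; 
```

```text
clock: 21.17
eef_pos: [522.2, 120.9, 162.7]
eef_rot: [-1.572, 0.0, -0.513]
wrist_force: [-0.3, -0.6, -2.9]
finger_gap: 15.8
clock: 21.5
eef_pos: [522.1, 120.9, 154.8]
eef_rot: [-1.572, 0.0, -0.513]
wrist_force: [0.2, 0.6, -3.2]
finger_gap: 15.6
```

The tip is inside the hole and nothing is touching. I'll lower it the rest of the way.

```bash
python3 -m jog '[0,8,0,0,0,0,0,18,0,0,0,0,0,28,0,0,0,0,0,36,0,0,0,0,0,42,0,0,0,0,0,46,0,0,0,0,0,47,0,0,0,0,0,47,0,0,0,0]'; python3 -m jog '[0,1,0,0,0,0,0,2,0,0,0,0,0,2,0,0,0,0]'; python3 - <<'E'
from h import *
rep()
E
```

```text
clock: 22.17
eef_pos: [522.3, 120.9, 108.0]
eef_rot: [-1.572, 0.0, -0.513]
wrist_force: [-0.3, -0.1, -2.6]
finger_gap: 15.8
clock: 22.42
eef_pos: [522.3, 120.9, 106.3]
eef_rot: [-1.571, -0.0, -0.513]
wrist_force: [-0.1, -0.3, -1.7]
finger_gap: 15.6
{'clock': 22.417, 'joints': [0.159, 0.402, 1.685, -0.001, 1.054, -0.898], 'eef_pos': [522.306, 120.896, 106.319], 'eef_rot': [-1.571, -0.0, -0.513], 'wrist_force': [-0.105, -0.342, -1.662], 'moment': [-0.02, 0.02, 0.001], 'finger_gap': 15.59}
```

```bash
python3 -m jog '[0,0.6,0,0,0,0,0,1.2,0,0,0,0,0,1.2,0,0,0,0]'; python3 -m jog '[0,0.3,0,0,0,0,0,0.6,0,0,0,0,0,0.6,0,0,0,0]'
```

```text
clock: 22.67
eef_pos: [522.2, 120.9, 105.0]
eef_rot: [-1.571, -0.0, -0.513]
wrist_force: [-0.1, 1.1, -2.1]
finger_gap: 15.5
clock: 22.92
eef_pos: [522.3, 120.9, 104.9]
eef_rot: [-1.571, -0.0, -0.513]
wrist_force: [-3.5, -0.6, 4.7]
finger_gap: 15.6
```

```bash
python3 -m jog '[0,-0.4,0,0,0,0,0,-0.4,0,0,0,0,0,-0.4,0,0,0,0,0,-0.4,0,0,0,0]' 40 20; python3 -m jog '[0,-8,0,0,0,0,0,-25,0,0,0,0,0,-50,0,0,0,0,0,-85,0,0,0,0,0,-120,0,0,0,0,0,-140,0,0,0,0,0,-140,0,0,0,0]'; python3 - <<'E'
from h import *
s=manip.read_state(); print(togo([330,250,260],None,s))
c=manip.camera('scene'); save(np.clip(c['img']*1.8,0,255).astype(np.uint8),'L9',7,(280,180,360,260))
E
```

```text
clock: 23.25
eef_pos: [522.3, 120.8, 104.8]
eef_rot: [-1.571, -0.0, -0.513]
wrist_force: [0.1, 0.3, 0.1]
finger_gap: 38.2
clock: 23.83
eef_pos: [523.5, 121.2, 250.2]
eef_rot: [-1.567, -0.006, -0.513]
wrist_force: [-0.1, -0.6, -0.0]
finger_gap: 40.2
[-231.77  -11.15   17.26    0.      0.      0.  ]
```

View pics/L9.png

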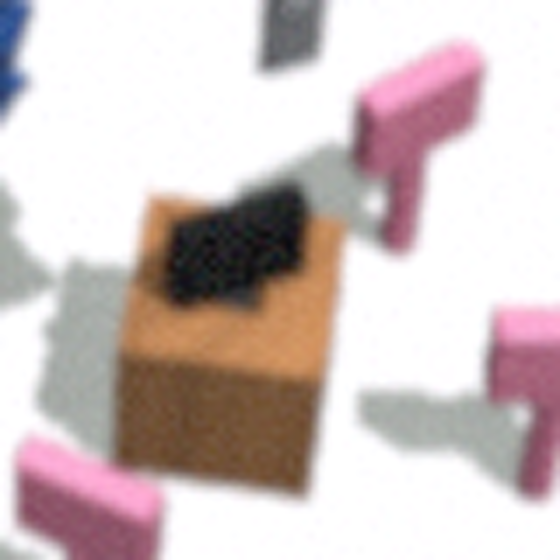

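```bash
python3 -m jog '[-40,-5,3,0,0,0,-80,-8,6,0,0,0,-120,-11,9,0,0,0,-160,-11,12,0,0,0,-200,-11,15,0,0,0,-230,-11,17,0,0,0,-230,-11,17,0,0,0,-230,-11,17,0,0,0]'; python3 - <<'E'
from tgt import *
for nme in('scene','top'):
    L=[manip.camera(nme) for _ in range(3)]; c=dict(L[0]); c['img']=np.mean([l['img'].astype(float) for l in L],0); pickle.dump(c,open(f'L10_{nme}.pkl','wb'))
    save(np.clip(c['img']*1.6,0,255).astype(np.uint8),'L10_'+nme)
    D0=pickle.load(open('d1.pkl','rb'))[nme]
    for t in('bottle_a','spoon_glass'): print(nme,t,[(np.round(x['xy'],1).tolist(),round(x['score'],2)) for x in manip.tip_of(t,L[0])])
E
python3 fang.py L4 L7 L10
```

```text
clock: 24.55
eef_pos: [329.3, 249.1, 255.3]
eef_rot: [-1.572, 0.0, -0.511]
wrist_force: [0.4, -0.2, 0.8]
finger_gap: 39.8
scene bottle_a [([369.8, 328.3], 0.92), ([146.5, 184.9], 0.77), ([245.1, 172.3], 0.2)]
scene spoon_glass [([202.2, 146.8], 0.77)]
top bottle_a [([417.3, 171.6], 0.77)]
top spoon_glass [([410.7, 245.1], 0.77)]
L4 slope deg(+ = left) 5.5003055475074625 w at du=26,35,45 [-1.44 -0.57  0.39] 20
L7 slope deg(+ = left) 5.783792283891384 w at du=26,35,45 [-1.45 -0.54  0.47] 20
L10 slope deg(+ = left) 5.836016480109081 w at du=26,35,45 [-1.43 -0.51  0.52] 20
```

View pics/L10_top.png

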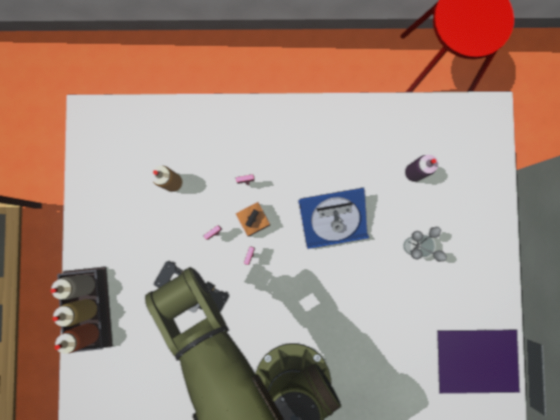

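View pics/unwL2.png

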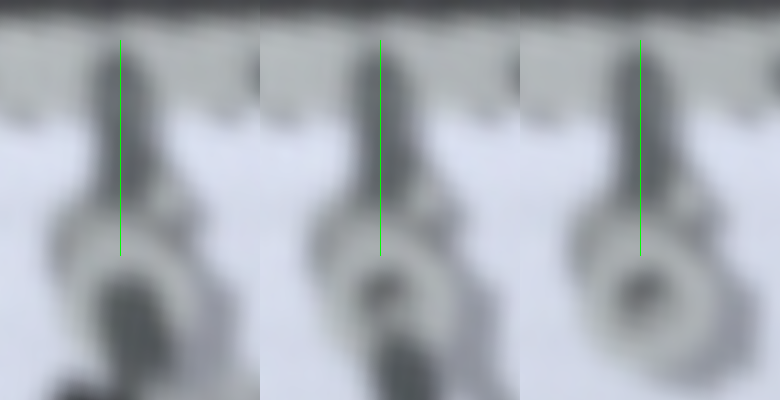

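View pics/L10_scene.png

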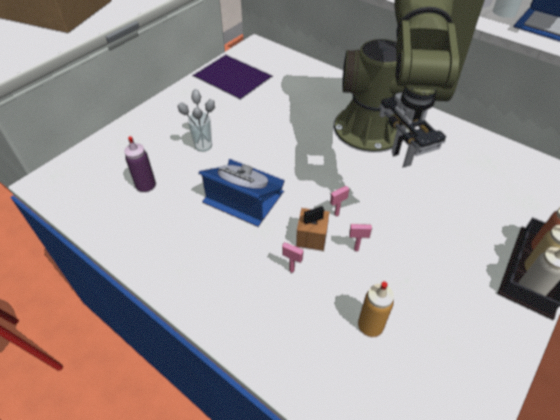

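```bash
python3 -c "
from h import *
rep(); print(manip.sign_off())"
```

```text
{'clock': 25.05, 'joints': [0.556, -0.035, 1.833, -0.0, 1.344, -0.501], 'eef_pos': [330.508, 248.46, 255.668], 'eef_rot': [-1.572, -0.0, -0.514], 'wrist_force': [0.072, 0.028, 0.262], 'moment': [0.004, 0.013, 0.001], 'finger_gap': 40.006}
the job is handed in; nothing more can be done
None
```

The clamp is locked and the key is back in its block. I handed the job in at 25 s of the 56 s allowed. Sign-off gives no verdict, so this rests on my own checks.

**What I did**
- I took the black key from the block and left the pink look-alikes alone.
- The key first landed on the rim of the socket. It dropped in after a short search of about 3 mm, and the floor stopped it 15.7 mm below the rim. The socket is 16 mm deep.
- I turned the clamp clockwise until the finger stopped moving. The torque kept rising after that and the key stayed fully home.
- I put the key back, let go and moved the arm clear.

**Last checks**
- **Clamp:** the finger points straight up the slope, over the blade and against the pin. Its position in the final picture matches the one at the stop to about 0.1 mm. I could not read the clamp angle itself.
- **Key:** it looks the same in the block as at the start. On the way down, contact came at 104.9 mm, the same height at which I had gripped it. The wrist force was near zero once I let go.
- **Bystanders:** the bottles and the glass of spoons show no visible movement.

**What disagreed**
- On the first withdrawal I eased the key back about 5°, and the finger came back with it by about 2°. I pushed the key in again, turned the finger back to the stop and withdrew without reversing.
- While the key was pushed in that second time, the force along its axis read 6–13 N in the unexpected direction. I did not find out why.
- In the turning axis, the slope-wise socket position from the cameras was about 3 mm off from where the key went in. The floor was about 1.2 mm lower than the cameras gave.

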